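Level the packing-bench shelf and line up the oil filters

TASK

The free end of the small hinged shelf on the packing bench sags: slide the wooden wedge under the foot tube at that end until the shelf board is level, and leave the wedge in there. Then stand the three oil filters on the levelled shelf, upright in one straight row along the middle of the board: the tallest next to the upright end plate, then the middle one, then the shortest, with no more than a finger's width between neighbours or at the end plate. Never tip a filter over, and leave the other things on the bench where they are.

Things in the scene. Friction and masses are not known exactly. Their poses are not given: they have to be found in the camera images.
- bracket: Grey steel bracket bolted to the bench, carrying the shelf's hinge; fixed in a run. Origin on the bench below the hinge line, at mid depth; y points level along the shelf from hinge to free end, x across it (away from the robot), z up. Upright end plate 140 wide (x), 116 high, inner face at y = -3 mm; foot flange to y = -37 mm. Other fixed equipment, up to 240 high, stands beyond |y| = 0.37 m.
- shelf: White board 140 deep (x), 300 long (y, 4 to 300 mm), 18 thick, 1.2 kg with its dark tube leg at the free end. Origin on the hinge axis, 62 mm above the bench, at mid depth; axes as the bracket's when level. The board's top is its plane z = +18 mm, 80 mm above the bench when level. It turns about its x axis only, sags by 0.048 rad and drops back unless held up.
- foot_tube (a point): Middle of the foot tube's axis (shelf y = 288, z = -32 mm). Tube 20 mm diameter along x, between uprights at x = -56 and +56 mm with worn glides below; the wedge goes in between them, from the free end towards the hinge. The tube's underside is 6 mm above the bench when the shelf sags and 20 mm when it is level.
- shelf_end (a point): Point on the board's top surface, middle of the free end's edge (shelf y = 300 mm). Its height is 80 mm when the shelf is level and about 66 mm when it sags.
- wedge: Light hardwood wedge, 170 long, 44 wide, tapering evenly from 33 mm high at the butt (x = -85 mm) to 3 mm at the thin end (x = +85 mm), flat underneath, 80 g, lying flat on the bench. Origin at the centre of its underside, z up. The shelf is level when about 95 mm of it are past the tube's axis; pushing takes about 5 to 20 N and it stays by friction.
- filter_tall: Grey spin-on oil filter: round can 63 mm diameter, 120 mm high, about 0.55 kg, standing on the bench. Origin at the centre of its underside, z up.
- filter_mid: Same kind of filter, 63 mm diameter, 100 mm high, about 0.45 kg. Origin at the centre of its underside, z up.
- filter_short: Same kind of filter, 63 mm diameter, 80 mm high, about 0.36 kg. Origin at the centre of its underside, z up.
- bearing: Bystander: steel ball bearing lying flat, 52 mm diameter, 15 mm high. Origin at the centre of its underside.
- tape_roll: Bystander: roll of packing tape lying flat, 100 mm diameter, 48 mm high. Origin at the centre of its underside.
- spray_can: Bystander: standing spray can with a black cap, 53 mm diameter, 197 mm high. Origin at the centre of its underside.
- scanner: Bystander: black barcode scanner lying on its side, 58 mm high; head about 62 (x, -31 to 31) by 130 mm (y, -45 to 85), pistol grip reaching out to x = +115 mm. Origin under the head.
- tape_gun: Bystander: hand tape dispenser lying on its side, 55 mm high; tape roll of 92 mm diameter about the origin, handle to x = -140 mm, steel guide at x = 70 mm. Origin under the roll's centre.
- carton: Bystander: small white cardboard carton, 90 (x) by 65 (y) by 50 mm high. Origin at the centre of its underside.
Not all that is in view belongs to the job. What is shaped like the filter_mid but pink or purple is not meant.

How it is judged:
On the way:
1. The shelf rests level on the wedge, with no filter on it yet (angle between shelf's own z axis and vertical below 0.012 rad and contact force between wedge and shelf above 1 N and contact force between each of filter_tall, filter_mid, filter_short and shelf below 0.3 N), for 0.3 s.
At the end, for the whole second after the job is handed in: The shelf is level to 0.7 degrees, resting on the wedge. The filters stand upright on it, axes within 12 mm of the board's middle line: tall (axis within 50 mm of the hinge line, gap to the plate about 20 mm), then mid, then short towards the free end, neighbours' axes at most 82 mm apart (angle between shelf's own z axis and vertical below 0.012 rad and contact force between wedge and shelf above 1 N and angle between each of filter_tall, filter_mid, filter_short's own z axis and vertical below 0.06 rad and x of filter_tall in the frame of shelf between -0.012 and 0.012 m and z of filter_tall in the frame of shelf between 0.013 and 0.023 m and linear speed of each of filter_tall, filter_mid, filter_short below 0.02 m/s and x of filter_mid in the frame of shelf between -0.012 and 0.012 m and z of filter_mid in the frame of shelf between 0.013 and 0.023 m and x of filter_short in the frame of shelf between -0.012 and 0.012 m and z of filter_short in the frame of shelf between 0.013 and 0.023 m and y of filter_tall in the frame of shelf below 0.05 m and y of filter_mid in the frame of shelf above 0.085 m and y of filter_short in the frame of shelf above 0.145 m and horizontal distance between filter_tall and filter_mid below 0.082 m and horizontal distance between filter_mid and filter_short below 0.082 m); the robot touches nothing.
It fails at once if a filter is tipped over (past about 35 degrees) (angle between any of filter_tall, filter_mid, filter_short's own z axis and vertical above 0.6 rad).
It fails at once if a bystander is shifted by more than 30 mm (distance of any of bearing, tape_roll, spray_can, scanner, tape_gun, carton from where it was at the start of the episode above 0.03 m).
It also fails if it takes over 72 s, if anything falls off the work surface, if the arm or the gripper's body presses on something with over 40 N, if the wrist force passes 120 N, or if a joint passes its speed limit or range.

ROBOT

A 6-joint arm with a two-finger parallel gripper is mounted at the origin on the work surface. World frame = base frame: x ahead of the robot, y to its left, z up, the work surface at z = 0. Lengths are in m, angles in rad, forces in N, time in s.
With the tool pointing down it reaches from about 0.25 to 0.775 m from the base axis. Payload 4 kg.
Tool frame: the origin (TCP) lies at the very end of the fingers, on their centre line; the grasp point (between the pads) lies 19 mm behind it (r.grasp_offset is the distance from the TCP to the grasp point, in m); z points along the fingers, y is the line along which they close (so a half turn about z gives the same grasp; the last joint's range is limited). The gripper opens to 94 mm and grips with 3 to 60 N. Pads are 16 mm wide; open, the fingers measure 119 mm over their backs; the gripper's body (75 mm by 177 mm) begins 78 mm behind the grasp point.
Start: joints at [-1.347, 0.087, 1.371, -0, 1.684, -0.103], TCP at [0.177, -0.521, 0.174] pointing down, gripper open.
Joint ranges: [-3.1, 3.1], [-0.76, 2.03], [0.27, 2.55], [-1.08, 4.22], [0.17, 2.65], [-2.57, 2.57]. Speed limits (rad/s): [2.79, 2.79, 3.14, 3.14, 3.14, 3.14].

INTERFACE

Orientations are given as a rotation vector (axis times angle).
In Python, from plant import r gives the robot as it stands.
- The arm moves only by the tool jog_arm, never from a script. Its argument "deltas" is a list of rows, each an object of numbers: "dx", "dy", "dz": the shift along the world's x, y, z in cm; "yaw": the turn about the world's z in degrees; "fingers": the closure, from 0 (fully open) to 1 (shut). A call has 1 to 12 rows; each row shifts and turns the commanded pose from where the row before left it; what a row does not reach is not made up. A row lasts 1/12 s, in which the tool goes at most 41.7 mm and 7.16 degrees, less where a joint would pass 70% of its speed; a pose out of reach is approached as far as the arm can. A call with a gripper value outside its range is refused whole. The fingers move at their own pace and stop on an object; "force" is the grip in N (left out, the last holds). Time passes only in rows, so rows that do not move let the fingers close. It gives the time, the measured TCP pose, the force, the opening and the grip force at its end, in the units of the state.
- r.get_obs(): the state, without advancing time (a new reading comes with each control period).
- r.get_image(name): name is "side" or "top" or "wrist"; returns a dict with "color" (420x560x3 uint8, red, green, blue), "depth" (420x560 float32, m along the optical axis (not along the pixel's ray), 0 where there is no reading), "intrinsics" (3x3 intrinsics, pixels), "world_from_camera" (4x4, takes a point from camera to world coordinates). Camera axes: x right, y down, z forward; pixel columns grow to the right and rows downward; lengths in m; the calibration is good to about 2 mm. A picture is of the moment at which its call begins.
- r.finish_job(): hands the job in; it is judged then, once.
The state is a dict: "clock": time; "q": joint angles; "qd": joint speeds; "joint_torque": joint torques, N m; "tool_pos": TCP position; "eef_rot": TCP orientation; "force": force on the tool from outside, world axes, zero at the start; "torque": the same for the moment, N m; "grip_width": finger opening in m; "gripper_force": force on a finger pad.
Only numpy, scipy, OpenCV 4.12 (cv2) and the standard library are available. Lean on these libraries where they do the work, as an engineer would, in place of code of your own. Each camera call takes 0.05 s, during which the arm holds its last target. There are 200 camera calls.

## Working session

There is one attempt and no reset: what is moved stays moved. The work goes in short steps, Python scripts to look and compute and a tool call to move; the robot and the scene stay as the last step left them, time stands still between calls to the robot, and variables do not carry over. Pictures are saved under pics/ and viewed, at most 10 in all, crops included, and the job is handed in when it is done.

Besides the shell and the picture viewer there is one more tool, called after "Request:" by a JSON object that holds its "method" and its "body", one argument or row to a line. jog_arm: Moves the arm, as the interface text tells. Its arguments: {"type":"object","properties":{"deltas":{"type":"array","items":{"type":"object","properties":{"dx":{"type":"number"},"dy":{"type":"number"},"dz":{"type":"number"},"yaw":{"type":"number"},"fingers":{"type":"number"}}}},"force":{"type":"number"}},"required":["deltas"]}

```bash
mkdir -p pics; cat > h.py <<'E'
import numpy as np, cv2
from plant import r
def grab(n):
    im=r.get_image(n); d=im["depth"]; K=im["intrinsics"]; T=im["world_from_camera"]
    v,u=np.mgrid[:d.shape[0],:d.shape[1]]
    P=np.stack([(u-K[0,2])/K[0,0]*d,(v-K[1,2])/K[1,1]*d,d],-1)@T[:3,:3].T+T[:3,3]
    P[d==0]=np.nan
    return im["color"],P,K,T
E
python3 - <<'E'
from h import *
for n in("top","side"):
    c,P,K,T=grab(n); np.savez(f"/tmp/{n}.npz",c=c,P=P,K=K,T=T); cv2.imwrite(f"pics/{n}0.png",c[...,::-1]); print(n,T[:3,3].round(3),T[:3,2].round(2))
o=r.get_obs();print(o)
E
```

```text
top [ 0.326 -0.066  1.252] [ 0.2  -0.02 -0.98]
side [0.307 0.767 0.812] [ 0.22 -0.73 -0.65]
{'clock': 0.1, 'q': array([-1.34708063e+00,  8.78864592e-02,  1.37209768e+00,  3.96143238e-05,
        1.68359317e+00, -1.03085961e-01]), 'qd': array([-0.00124331, -0.0015313 , -0.00307527,  0.00097504,  0.00217523,
       -0.00032813]), 'joint_torque': array([ 1.78407183e-03, -3.41253519e+01, -3.03301620e+01,  7.20709981e-02,
        3.04783147e-02, -1.00147986e-04]), 'tool_pos': array([ 0.17645228, -0.52034165,  0.17242111]), 'eef_rot': array([-3.09778776e+00, -5.10741739e-01,  1.26111857e-04]), 'force': array([ 1.38639242, -1.04047236,  0.26285014]), 'torque': array([ 0.02308364, -0.01833849, -0.06901994]), 'gripper_force': 0.0, 'grip_width': 0.09387583661223534}
```

View pics/top0.png

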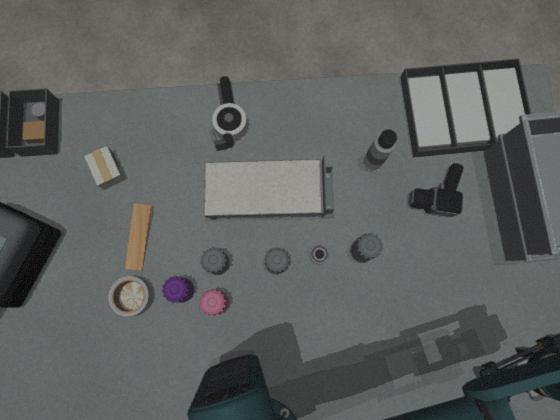

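View pics/side0.png

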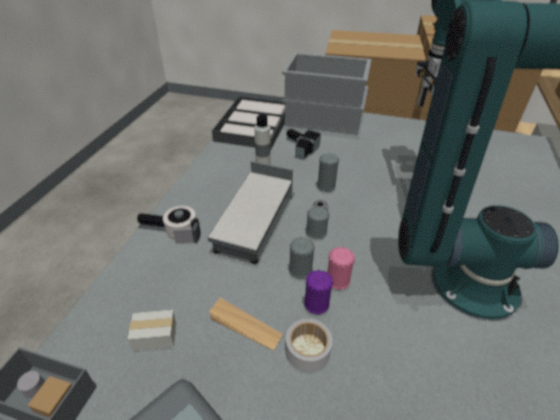

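The top view shows the shelf at (265,188) with its end plate at x≈327. The grey filters are at (215,260), (277,260) and (368,246), the bearing at (320,254), the wedge at (139,237), the tape gun at (229,120) and the spray can at (382,145). Purple and pink decoys are at (178,290) and (213,302).

```bash
cat >> h.py <<'E'
def comp(P,zlo,zhi,box,m=None):
    # points within height band and xy box (x0,x1,y0,y1)
    x,y,z=P[...,0],P[...,1],P[...,2]
    k=(z>zlo)&(z<zhi)&(x>box[0])&(x<box[1])&(y>box[2])&(y<box[3])
    if m is not None:k&=m
    return P[k]
E
python3 - <<'E'
from h import *
D=np.load("/tmp/top.npz");P=D["P"];c=D["c"]
S=np.load("/tmp/side.npz")
for u,v in[(215,260),(277,260),(368,246),(320,254),(178,290),(213,302),(229,120),(387,136),(135,265),(145,207),(130,297),(30,300),(265,188),(328,165),(328,210),(208,190),(102,167)]:
    print((u,v),np.nanmedian(P[v-2:v+3,u-2:u+3].reshape(-1,3),0).round(4))
def top(P,u,v,rad=.05):
    q=P[v,u]; Q=comp(P,0.02,.25,(q[0]-rad,q[0]+rad,q[1]-rad,q[1]+rad)); zt=np.percentile(Q[:,2],97)
    K=Q[Q[:,2]>zt-.012]; (cx,cy),rr=cv2.minEnclosingCircle(K[:,:2].astype(np.float32)); return zt,cx,cy,rr,len(K)
for u,v in[(215,260),(277,260),(368,246)]: print(np.round(top(P,u,v),4))
hsv=cv2.cvtColor(c,cv2.COLOR_RGB2HSV)
w=(hsv[...,0]>5)&(hsv[...,0]<22)&(hsv[...,1]>90)
x=np.zeros_like(w);x[195:280,115:165]=1
Q=P[w&x];print("wedge",len(Q),cv2.minAreaRect(Q[:,:2].astype(np.float32)))
print(Q[Q[:,0].argsort()][[0,5,-6,-1]].round(3))
# shelf
b=(c.min(-1)>120)&(np.arange(560)[None]>195)&(np.arange(560)[None]<328)&(np.arange(420)[:,None]>150)&(np.arange(420)[:,None]<225)
Q=P[b];print("board",len(Q),cv2.minAreaRect(Q[:,:2].astype(np.float32)));A=np.c_[Q[:,:2],np.ones(len(Q))];print(np.linalg.lstsq(A,Q[:,2],rcond=None)[0])
# plate top
x,y=P[...,0],P[...,1]
Q=comp(P,.108,.13,(.3,.65,-.3,-.1));print("plate",len(Q),cv2.minAreaRect(Q[:,:2].astype(np.float32)))
E
```

```text
(215, 260) [0.4393 0.0781 0.0968]
(277, 260) [ 0.4305 -0.0718  0.0769]
(368, 246) [ 0.446  -0.2919  0.117 ]
(320, 254) [ 0.4441 -0.1848  0.0149]
(178, 290) [0.3738 0.169  0.0984]
(213, 302) [0.3399 0.0869 0.0975]
(229, 120) [0.8104 0.0298 0.0631]
(387, 136) [ 0.691  -0.3475  0.1972]
(135, 265) [0.45   0.2986 0.0044]
(145, 207) [0.5968 0.264  0.0305]
(130, 297) [0.3685 0.313  0.0028]
(30, 300) [3.788e-01 5.719e-01 3.000e-04]
(265, 188) [ 0.6161 -0.0538  0.0722]
(328, 165) [ 0.6699 -0.2239  0.0556]
(328, 210) [ 0.5532 -0.213   0.0476]
(208, 190) [0.6228 0.0927 0.0653]
(102, 167) [0.707  0.369  0.0507]
[1.023e-01 4.420e-01 8.320e-02 3.190e-02 4.870e+02]
[ 8.270e-02  4.328e-01 -7.160e-02  3.220e-02  4.660e+02]
[ 1.223e-01  4.477e-01 -2.970e-01  3.170e-02  4.890e+02]
wedge 1121 ((0.5221279859542847, 0.2869566082954407), (0.04415809363126755, 0.1681089550256729), 78.18045806884766)
[[0.436 0.287 0.001]
 [0.439 0.294 0.003]
 [0.606 0.284 0.032]
 [  nan   nan   nan]]
board 6013 ((0.6205328106880188, -0.04689905047416687), (0.2930065095424652, 0.139767125248909), 86.67461395263672)
 ** On entry to DLASCL parameter number  4 had an illegal value
 ** On entry to DLASCL parameter number  4 had an illegal valueTraceback (most recent call last):
  File "<stdin>", line 17, in <module>
    x, resids, rank, s = _umath_linalg.lstsq(a, b, rcond,
                         ~~~~~~~~~~~~~~~~~~~^^^^^^^^^^^^^
                                             signature=signature)
                                             ^^^^^^^^^^^^^^^^^^^^
    raise LinAlgError("SVD did not converge in Linear Least Squares")
numpy.linalg.LinAlgError: SVD did not converge in Linear Least Squares
```

```bash
python3 - <<'E'
from h import *
D=np.load("/tmp/top.npz");P=D["P"];c=D["c"]
b=(c.min(-1)>105);b[:150]=0;b[228:]=0;b[:,:195]=0;b[:,330:]=0
b&=np.isfinite(P[...,0])&(P[...,2]>.055)&(P[...,2]<.09)
Q=P[b];A=np.c_[Q[:,:2],np.ones(len(Q))];print(np.linalg.lstsq(A,Q[:,2],rcond=None)[0])
ys=np.arange(-.18,.08,.01);lo=[];hi=[]
for y in ys:
    s=Q[abs(Q[:,1]-y)<.005][:,0];lo.append(np.percentile(s,1));hi.append(np.percentile(s,99))
print(np.polyfit(ys,lo,1),np.polyfit(ys,hi,1))
xs=np.arange(.57,.67,.01);e=[[np.min(Q[abs(Q[:,0]-x)<.006][:,1]),np.max(Q[abs(Q[:,0]-x)<.006][:,1])] for x in xs];print(np.c_[xs,e].round(3))
Q=P[np.isfinite(P[...,0])];Q=Q[(Q[:,2]>.1)&(Q[:,2]<.125)&(Q[:,0]>.5)&(Q[:,0]<.74)&(Q[:,1]<-.12)&(Q[:,1]>-.28)];print("plate",len(Q),Q.mean(0),cv2.minAreaRect(Q[:,:2].astype(np.float32)))
q=np.load("/tmp/side.npz");P=q["P"];c=q["c"]
Q=P[np.isfinite(P[...,0])];Q=Q[(Q[:,2]>.105)&(Q[:,2]<.125)&(Q[:,0]>.5)&(Q[:,0]<.74)&(Q[:,1]<-.12)&(Q[:,1]>-.28)];print("plate",len(Q),Q.mean(0),cv2.minAreaRect(Q[:,:2].astype(np.float32)))
# wedge, tall edges
D=np.load("/tmp/top.npz");P=D["P"];c=D["c"]
hsv=cv2.cvtColor(c,cv2.COLOR_RGB2HSV)
w=(hsv[...,0]>5)&(hsv[...,0]<22)&(hsv[...,1]>90)&np.isfinite(P[...,0]);w[:195]=0;w[280:]=0;w[:,:115]=0;w[:,165:]=0
Q=P[w];m=Q.mean(0);u,s,vt=np.linalg.svd(Q[:,:2]-m[:2],full_matrices=False);print(m,vt[0]);t=(Q[:,:2]-m[:2])@vt[0];n=(Q[:,:2]-m[:2])@vt[1];print(np.percentile(t,[0,1,99,100]),np.percentile(n,[0,1,99,100]),np.polyfit(t,Q[:,2],1))
E
```

```text
[-0.00441645 -0.04634225  0.07248865]
[0.05271632 0.55439953] [0.05582062 0.69089508]
[[ 0.57  -0.195  0.105]
 [ 0.58  -0.196  0.105]
 [ 0.59  -0.196  0.104]
 [ 0.6   -0.197  0.104]
 [ 0.61  -0.194  0.103]
 [ 0.62  -0.196  0.103]
 [ 0.63  -0.197  0.1  ]
 [ 0.64  -0.198  0.1  ]
 [ 0.65  -0.199  0.1  ]
 [ 0.66  -0.2    0.099]
 [ 0.67  -0.197  0.099]]
plate 127 [ 0.61043063 -0.20294798  0.11274621] ((0.6118874549865723, -0.20342354476451874), (0.004554193466901779, 0.14002060890197754), 86.88093566894531)
plate 172 [ 0.61196204 -0.20144567  0.11258878] ((0.613378643989563, -0.20154017210006714), (0.01039408054202795, 0.13917207717895508), 87.03643798828125)
[0.52411703 0.28578723 0.01725586] [-0.97668669  0.21466975]
[-0.08197452 -0.07987598  0.08410322  0.08606361] [-0.02483545 -0.02277321  0.0208947   0.02260669] [-0.16595504  0.01725586]
```

Now the first sweep, to above the wedge's thick part at (0.581, 0.274).

Request:
{"method": "jog_arm", "body": {
  "deltas": [
    {"dx": 1.68, "dy": 3.31, "dz": 0.3, "yaw": -1.3, "fingers": 0},
    {"dx": 1.68, "dy": 3.31, "dz": 0.3, "yaw": -1.3},
    {"dx": 1.68, "dy": 3.31, "dz": 0.3, "yaw": -1.3},
    {"dx": 1.68, "dy": 3.31, "dz": 0.3, "yaw": -1.3},
    {"dx": 1.68, "dy": 3.31, "dz": 0.3, "yaw": -1.3},
    {"dx": 1.68, "dy": 3.31, "dz": 0.3, "yaw": -1.3},
    {"dx": 1.68, "dy": 3.31, "yaw": -1.3},
    {"dx": 1.68, "dy": 3.31, "yaw": -1.3},
    {"dx": 1.68, "dy": 3.31, "yaw": -1.3},
    {"dx": 1.68, "dy": 3.31, "yaw": -1.3},
    {"dx": 1.68, "dy": 3.31, "yaw": -1.3},
    {"dx": 1.68, "dy": 3.31, "yaw": -1.3}
  ],
  "force": 50
}}

```text
validation failed for argument at $.de...
```

Request:
{"method": "jog_arm", "body": {
  "deltas": [
    {"dx": 1.68, "dy": 3.31, "yaw": -1.3},
    {"dx": 1.68, "dy": 3.31, "yaw": -1.3},
    {"dx": 1.68, "dy": 3.31, "yaw": -1.3},
    {"dx": 1.68, "dy": 3.31, "yaw": -1.3},
    {"dx": 1.68, "dy": 3.31, "yaw": -1.3},
    {"dx": 1.68, "dy": 3.31, "yaw": -1.3},
    {"dx": 1.68, "dy": 3.31, "yaw": -1.3},
    {"dx": 1.68, "dy": 3.31, "yaw": -1.3},
    {"dx": 1.68, "dy": 3.31, "yaw": -1.3},
    {"dx": 1.68, "dy": 3.31, "yaw": -1.3},
    {"dx": 1.68, "dy": 3.31, "yaw": -1.3},
    {"dx": 1.68, "dy": 3.31, "yaw": -1.3}
  ]
}}

```text
validation failed for argument at $.de...
```

Request:
{"method": "jog_arm", "body": {
  "deltas": [
    {},
    {}
  ]
}}

```text
validation failed for argument at $.de...
```

Request:
{"method": "jog_arm", "body": {
  "deltas": [
    {"dx": 1.68, "dy": 3.31, "dz": 0.3, "yaw": -1.3, "fingers": 0},
    {"dx": 1.68, "dy": 3.31, "dz": 0.3, "yaw": -1.3, "fingers": 0},
    {"dx": 1.68, "dy": 3.31, "dz": 0.3, "yaw": -1.3, "fingers": 0},
    {"dx": 1.68, "dy": 3.31, "dz": 0.3, "yaw": -1.3, "fingers": 0},
    {"dx": 1.68, "dy": 3.31, "dz": 0.3, "yaw": -1.3, "fingers": 0},
    {"dx": 1.68, "dy": 3.31, "dz": 0.3, "yaw": -1.3, "fingers": 0},
    {"dx": 1.68, "dy": 3.31, "dz": 0.3, "yaw": -1.3, "fingers": 0},
    {"dx": 1.68, "dy": 3.31, "dz": 0.3, "yaw": -1.3, "fingers": 0},
    {"dx": 1.68, "dy": 3.31, "dz": 0.3, "yaw": -1.3, "fingers": 0},
    {"dx": 1.68, "dy": 3.31, "dz": 0.3, "yaw": -1.3, "fingers": 0},
    {"dx": 1.68, "dy": 3.31, "dz": 0.3, "yaw": -1.3, "fingers": 0},
    {"dx": 1.68, "dy": 3.31, "dz": 0.3, "yaw": -1.3, "fingers": 0}
  ],
  "force": 50
}}

```text
clock: 1.1
tool_pos: [0.3783, -0.1219, 0.2094]
eef_rot: [3.14, 0.084, -0.0]
force: [0.1, 0.0, -0.7]
grip_width: 0.0938
gripper_force: 0.0
```

Request:
{"method": "jog_arm", "body": {
  "deltas": [
    {"dx": 1.68, "dy": 3.31, "dz": 0, "yaw": -1.3, "fingers": 0},
    {"dx": 1.68, "dy": 3.31, "dz": 0, "yaw": -1.3, "fingers": 0},
    {"dx": 1.68, "dy": 3.31, "dz": 0, "yaw": -1.3, "fingers": 0},
    {"dx": 1.68, "dy": 3.31, "dz": 0, "yaw": -1.3, "fingers": 0},
    {"dx": 1.68, "dy": 3.31, "dz": 0, "yaw": -1.3, "fingers": 0},
    {"dx": 1.68, "dy": 3.31, "dz": 0, "yaw": -1.3, "fingers": 0},
    {"dx": 1.68, "dy": 3.31, "dz": 0, "yaw": -1.3, "fingers": 0},
    {"dx": 1.68, "dy": 3.31, "dz": 0, "yaw": -1.3, "fingers": 0},
    {"dx": 1.68, "dy": 3.31, "dz": -1, "yaw": -1.3, "fingers": 0},
    {"dx": 1.68, "dy": 3.31, "dz": -2, "yaw": -1.3, "fingers": 0},
    {"dx": 1.68, "dy": 3.31, "dz": -2, "yaw": -1.3, "fingers": 0},
    {"dx": 1.68, "dy": 3.31, "dz": -2, "yaw": -1.3, "fingers": 0}
  ]
}}

```text
clock: 2.1
tool_pos: [0.5795, 0.2741, 0.1389]
eef_rot: [3.123, -0.343, -0.0]
force: [0.8, -0.5, 0.3]
grip_width: 0.0942
gripper_force: 0.0
```

Request:
{"method": "jog_arm", "body": {
  "deltas": [
    {"dx": 0, "dy": 0, "dz": -2, "yaw": 0, "fingers": 0},
    {"dx": 0, "dy": 0, "dz": -2, "yaw": 0, "fingers": 0},
    {"dx": 0, "dy": 0, "dz": 0, "yaw": 0, "fingers": 0}
  ]
}}

```text
clock: 2.35
tool_pos: [0.5756, 0.2718, 0.0931]
eef_rot: [3.118, -0.339, -0.017]
force: [-0.1, -0.3, -0.7]
grip_width: 0.0936
gripper_force: 0.0
```

```bash
python3 -c "
from h import *
o=r.get_obs();print(o['q'],o['qd'].round(2),o['tool_pos'],o['eef_rot'])
for i in range(2):
  r.get_image('wrist');o=r.get_obs();print(o['tool_pos'],o['eef_rot'],o['clock'])"
```

```text
[ 3.52215645e-01  3.16079359e-01  1.26069074e+00 -1.18004538e-04
  1.57710434e+00  2.13958351e+00] [-0.02 -0.05 -0.05 -0.    0.05  0.  ] [0.57562388 0.2718194  0.09306716] [ 3.11761396 -0.338919   -0.01716965]
[0.57684344 0.27178218 0.09612055] [ 3.11937526 -0.34015896 -0.01133434] 2.4
[0.57830016 0.27200231 0.09892972] [ 3.12147942 -0.34119645 -0.00444057] 2.45
```

Request:
{"method": "jog_arm", "body": {
  "deltas": [
    {"dx": 0.1, "dy": 0, "dz": -2, "yaw": 0, "fingers": 0},
    {"dx": 0, "dy": 0, "dz": -2, "yaw": 0, "fingers": 0},
    {"dx": 0, "dy": 0, "dz": -2, "yaw": 0, "fingers": 0},
    {"dx": 0, "dy": 0, "dz": -1.5, "yaw": 0, "fingers": 0},
    {"dx": 0, "dy": 0, "dz": -1, "yaw": 0, "fingers": 0},
    {"dx": 0, "dy": 0, "dz": -0.4, "yaw": 0, "fingers": 0},
    {"dx": 0, "dy": 0, "dz": -0.3, "yaw": 0, "fingers": 0},
    {"dx": 0, "dy": 0, "dz": 0, "yaw": 0, "fingers": 0.4},
    {"dx": 0, "dy": 0, "dz": 0, "yaw": 0, "fingers": 0.6},
    {"dx": 0, "dy": 0, "dz": 0, "yaw": 0, "fingers": 1},
    {"dx": 0, "dy": 0, "dz": 0, "yaw": 0, "fingers": 1},
    {"dx": 0, "dy": 0, "dz": 0, "yaw": 0, "fingers": 1}
  ]
}}

```text
clock: 3.45
tool_pos: [0.5806, 0.2725, 0.009]
eef_rot: [-3.123, 0.341, -0.002]
force: [-0.5, -0.4, 0.8]
grip_width: 0.0639
gripper_force: 0.0
```

Request:
{"method": "jog_arm", "body": {
  "deltas": [
    {"dx": 0, "dy": 0, "dz": 0, "yaw": 0, "fingers": 1},
    {"dx": 0, "dy": 0, "dz": 0, "yaw": 0, "fingers": 1}
  ]
}}

```text
clock: 3.62
tool_pos: [0.5802, 0.2724, 0.0084]
eef_rot: [-3.123, 0.341, -0.0]
force: [0.0, 0.2, -0.4]
grip_width: 0.0505
gripper_force: 0.0
```

Request:
{"method": "jog_arm", "body": {
  "deltas": [
    {"dx": 0, "dy": 0, "dz": 0, "yaw": 0, "fingers": 1},
    {"dx": 0, "dy": 0, "dz": 0, "yaw": 0, "fingers": 1},
    {"dx": 0, "dy": 0, "dz": 0, "yaw": 0, "fingers": 1},
    {"dx": 0, "dy": 0, "dz": 0.5, "yaw": 0, "fingers": 1},
    {"dx": 0, "dy": 0, "dz": 0.5, "yaw": 0, "fingers": 1},
    {"dx": 0, "dy": 0, "dz": 0.5, "yaw": 0, "fingers": 1},
    {"dx": 0, "dy": 0, "dz": 0, "yaw": 0, "fingers": 1}
  ]
}}

```text
clock: 4.2
tool_pos: [0.5814, 0.2728, 0.0253]
eef_rot: [-3.122, 0.341, -0.005]
force: [0.2, -0.6, 0.1]
grip_width: 0.0042
gripper_force: 0.0
```

Request:
{"method": "jog_arm", "body": {
  "deltas": [
    {"dx": 0.5, "dy": 0.1, "dz": 0, "yaw": 7.1, "fingers": 1},
    {"dx": 0.5, "dy": 0.1, "dz": 0, "yaw": 7.1, "fingers": 1},
    {"dx": 0.5, "dy": 0.1, "dz": 0, "yaw": 7.1, "fingers": 1},
    {"dx": 0.5, "dy": 0.1, "dz": 0, "yaw": 7.1, "fingers": 1},
    {"dx": 0.5, "dy": 0.1, "dz": 0, "yaw": 7.1, "fingers": 1},
    {"dx": 0.5, "dy": 0, "dz": 0, "yaw": 7.1, "fingers": 1},
    {"dx": 0.5, "dy": 0, "dz": 0, "yaw": 7.1, "fingers": 1},
    {"dx": 0.5, "dy": 0, "dz": 0, "yaw": 7.1, "fingers": 1},
    {"dx": 0.5, "dy": 0, "dz": 0, "yaw": 7.1, "fingers": 1},
    {"dx": 0.5, "dy": 0, "dz": 0, "yaw": 7.1, "fingers": 1},
    {"dx": 0.5, "dy": 0, "dz": 0, "yaw": 7.1, "fingers": 1},
    {"dx": 0.2, "dy": 0, "dz": 0, "yaw": 7.1, "fingers": 1}
  ]
}}

```text
clock: 5.2
tool_pos: [0.6379, 0.2772, 0.0234]
eef_rot: [2.524, 1.87, 0.001]
force: [-0.6, -0.1, -0.7]
grip_width: 0.0006
gripper_force: 0.0
```

Request:
{"method": "jog_arm", "body": {
  "deltas": [
    {"dx": 0, "dy": 0, "dz": 0, "yaw": 7.1, "fingers": 1},
    {"dx": 0, "dy": 0, "dz": 0, "yaw": 7, "fingers": 1},
    {"dx": 0, "dy": 0, "dz": 0, "yaw": 0, "fingers": 1},
    {"dx": 0, "dy": 0, "dz": 0, "yaw": 0, "fingers": 1},
    {"dx": 0, "dy": 0, "dz": 0, "yaw": 0, "fingers": 1}
  ]
}}

```text
clock: 5.62
tool_pos: [0.6372, 0.2774, 0.0234]
eef_rot: [2.285, 2.156, 0.0]
force: [0.2, 0.1, -1.2]
grip_width: 0.0004
gripper_force: 0.0
```

```bash
cat >> h.py <<'E'
def wedge(P,c,box=(.5,.75,.09,.42)):
    hsv=cv2.cvtColor(c,cv2.COLOR_RGB2HSV)
    w=(hsv[...,0]>5)&(hsv[...,0]<22)&(hsv[...,1]>90)
    Q=comp(P,-.02,.1,box,w); m=Q.mean(0)
    vt=np.linalg.svd(Q[:,:2]-m[:2],full_matrices=False)[2]; t=(Q[:,:2]-m[:2])@vt[0]; n=(Q[:,:2]-m[:2])@vt[1]
    tl,th=np.percentile(t,[.3,99.7]); nm=np.percentile(n,[2,98]).mean()
    print("wedge",len(Q),"dir",vt[0].round(4),"ends",[(m[:2]+k*vt[0]+nm*vt[1]).round(4) for k in(tl,th)],"z",np.polyfit(t,Q[:,2],1).round(4))
def shelf(P,c):
    d=np.array([.0543,.9985]);e=np.array([.9985,-.0543]);H=np.array([.612,-.198])
    u=(P[...,:2]-H)@e; v=(P[...,:2]-H)@d; z=P[...,2]
    k=(abs(u)<.06)&(v>.02)&(v<.28)&(z>.055)&(z<.09)&(c.min(-1)>105)
    p=np.polyfit(v[k],z[k],1);print("shelf slope %.4f"%p[0],"z hinge/end",np.polyval(p,[0,.3]).round(4))
E
python3 - <<'E'
from h import *
c,P,K,T=grab("top");cv2.imwrite("pics/t1.png",c[80:330,60:360,::-1].repeat(2,0).repeat(2,1)); wedge(P,c);shelf(P,c)
o=r.get_obs();print(o["tool_pos"],o["eef_rot"],o["grip_width"],o["gripper_force"])
E
```

```text
wedge 260 dir [-0.9869  0.1613] ends [array([0.6011, 0.2604]), array([0.5026, 0.2765])] z [-0.1525  0.0227]
shelf slope -0.0478 z hinge/end [0.0792 0.0648]
[0.637168   0.27734197 0.0233094 ] [2.28422421e+00 2.15665623e+00 2.54477354e-04] 0.00035273788967243137 0.0
```

View pics/t1.png

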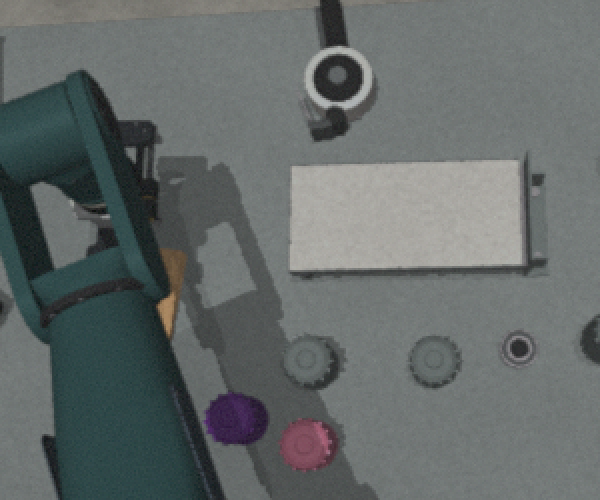

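The crop shows the wedge still lying at about (170,290), and the fingers closed on nothing. I'll check the wrist view before retrying.

```bash
python3 - <<'E'
from h import *
c,P,K,T=grab("wrist");cv2.imwrite("pics/w1.png",c[...,::-1]);print(T.round(3));print(K)
for u,v in[(280,210),(280,350),(150,210)]:print(P[v,u])
c2,P2,_,_=grab("side");hsv=cv2.cvtColor(c2,cv2.COLOR_RGB2HSV);w=(hsv[...,0]>5)&(hsv[...,0]<22)&(hsv[...,1]>90);Q=comp(P2,-.02,.08,(.38,.7,.15,.42),w);print(len(Q),Q.mean(0),cv2.minAreaRect(Q[:,:2].astype(np.float32)))
E
```

```text
[[ 0.998 -0.055 -0.015  0.642]
 [-0.057 -0.964 -0.26   0.353]
 [-0.     0.261 -0.965  0.235]
 [ 0.     0.     0.     1.   ]]
[[314.79956483   0.         286.82910248]
 [  0.         314.79956483 207.60891625]
 [  0.           0.           1.        ]]
[6.32479541e-01 2.87983318e-01 6.11229048e-04]
[0.63708105 0.30236555 0.17380166]
[0.5416076  0.29893646 0.02120086]
1398 [0.52367972 0.29241765 0.01822042] ((0.4956030249595642, 0.29087579250335693), (0.061743948608636856, 0.2285798043012619), 87.4835433959961)
```

View pics/w1.png

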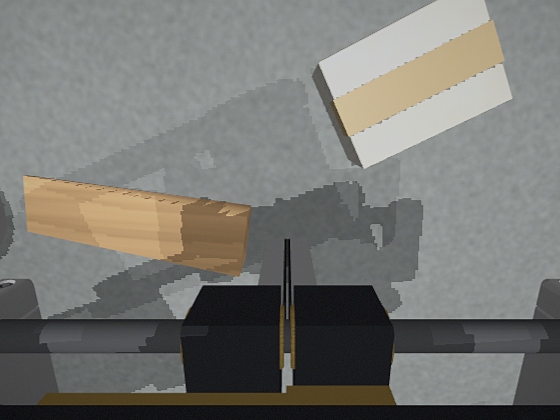

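```bash
python3 - <<'E'
from h import *
c,P,K,T=grab("wrist")
for v,u in[(180,28),(228,30),(210,246),(270,238),(222,130)]:print((u,v),np.nanmedian(P[v-1:v+2,u-1:u+2].reshape(-1,3),0).round(4))
wedge(P,c,(.35,.7,.2,.42))
c,P,K,T=grab("top")
for u,v in [(135,265),(130,268),(145,207),(143,230)]: print(P[v,u].round(3))
E
```

```text
(28, 180) [0.447  0.3226 0.0041]
(30, 228) [0.4381 0.2856 0.0044]
(246, 210) [0.6087 0.2938 0.0164]
(238, 270) [0.6017 0.2554 0.0337]
(130, 222) [0.5246 0.2901 0.0192]
wedge 14065 dir [-0.9887  0.1501] ends [array([0.657 , 0.2688]), array([0.44  , 0.3018])] z [-0.1552  0.0191]
[0.401 0.156 0.493]
[0.397 0.162 0.498]
[0.596 0.263 0.034]
[0.538 0.273 0.019]
```

The wrist view puts the wedge's butt near (245,240), about 40 mm left of the closed fingers at (287,240). It has barely moved: butt at (0.605,0.275), thin end at (0.4425,0.304). I'll go back and check before closing.

Request:
{"method": "jog_arm", "body": {
  "deltas": [
    {"dx": 0, "dy": 0, "dz": 3, "yaw": -7, "fingers": 0},
    {"dx": 0, "dy": 0, "dz": 3, "yaw": -7, "fingers": 0},
    {"dx": -0.5, "dy": 0, "dz": 2, "yaw": -7, "fingers": 0},
    {"dx": -0.6, "dy": 0, "dz": 0, "yaw": -7, "fingers": 0},
    {"dx": -0.6, "dy": 0, "dz": 0, "yaw": -7, "fingers": 0},
    {"dx": -0.6, "dy": 0, "dz": 0, "yaw": -7, "fingers": 0},
    {"dx": -0.6, "dy": 0, "dz": 0, "yaw": -7, "fingers": 0},
    {"dx": -0.6, "dy": 0, "dz": 0, "yaw": -7, "fingers": 0},
    {"dx": -0.6, "dy": 0.1, "dz": 0, "yaw": -7, "fingers": 0},
    {"dx": -0.6, "dy": 0.1, "dz": 0, "yaw": -7, "fingers": 0},
    {"dx": -0.6, "dy": 0.1, "dz": 0, "yaw": -7, "fingers": 0},
    {"dx": -0.6, "dy": 0, "dz": 0, "yaw": -7, "fingers": 0}
  ]
}}

```text
clock: 6.87
tool_pos: [0.5778, 0.2805, 0.1033]
eef_rot: [-3.141, -0.067, -0.0]
force: [0.3, -0.1, -0.2]
grip_width: 0.0771
gripper_force: 0.0
```

Request:
{"method": "jog_arm", "body": {
  "deltas": [
    {"dx": 0, "dy": 0, "dz": 0, "yaw": -7, "fingers": 0},
    {"dx": 0, "dy": 0, "dz": 0, "yaw": -6.1, "fingers": 0},
    {"dx": 0, "dy": 0, "dz": -2, "yaw": 0, "fingers": 0},
    {"dx": 0, "dy": 0, "dz": -2, "yaw": 0, "fingers": 0},
    {"dx": 0, "dy": 0, "dz": -2, "yaw": 0, "fingers": 0},
    {"dx": 0, "dy": 0, "dz": -2, "yaw": 0, "fingers": 0},
    {"dx": 0, "dy": 0, "dz": -1.5, "yaw": 0, "fingers": 0},
    {"dx": 0, "dy": 0, "dz": -0.3, "yaw": 0, "fingers": 0},
    {"dx": 0, "dy": 0, "dz": 0, "yaw": 0, "fingers": 0},
    {"dx": 0, "dy": 0, "dz": 0, "yaw": 0, "fingers": 0}
  ]
}}

```text
clock: 7.7
tool_pos: [0.5787, 0.2805, 0.0061]
eef_rot: [-3.129, 0.282, -0.002]
force: [0.5, -0.3, 0.3]
grip_width: 0.0941
gripper_force: 0.0
```

```bash
python3 - <<'E'
from h import *
c,P,K,T=grab("wrist");cv2.imwrite("pics/w2.png",c[...,::-1])
o=r.get_obs();print(o["tool_pos"],o["eef_rot"],o["grip_width"],o["force"])
E
```

```text
[0.57922798 0.28073669 0.00683573] [-3.12788     0.28146251 -0.00375792] 0.093954811363006 [0.44058785 1.11417673 0.15272062]
```

View pics/w2.png

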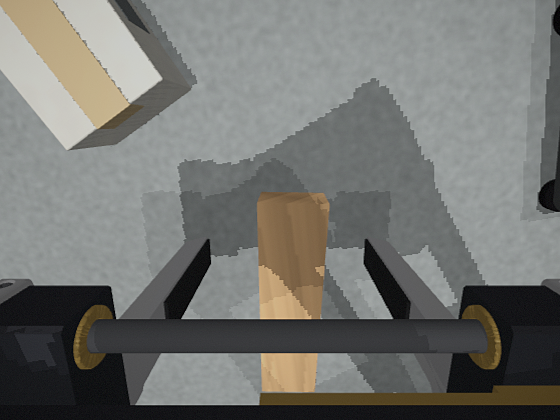

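The wedge sits centred between the open pads, around columns 260–325, so I'll close.

Request:
{"method": "jog_arm", "body": {
  "deltas": [
    {"dx": 0, "dy": 0, "dz": 0, "yaw": 0, "fingers": 1},
    {"dx": 0, "dy": 0, "dz": 0, "yaw": 0, "fingers": 1},
    {"dx": 0, "dy": 0, "dz": 0, "yaw": 0, "fingers": 1},
    {"dx": 0, "dy": 0, "dz": 0, "yaw": 0, "fingers": 1},
    {"dx": 0, "dy": 0, "dz": 0, "yaw": 0, "fingers": 1},
    {"dx": 0, "dy": 0, "dz": 0, "yaw": 0, "fingers": 1},
    {"dx": 0, "dy": 0, "dz": 0, "yaw": 0, "fingers": 1},
    {"dx": 0, "dy": 0, "dz": 0, "yaw": 0, "fingers": 1},
    {"dx": 0, "dy": 0, "dz": 0, "yaw": 0, "fingers": 1}
  ]
}}

```text
clock: 8.5
tool_pos: [0.5781, 0.2803, 0.0051]
eef_rot: [3.129, -0.281, -0.0]
force: [-0.0, -0.2, -0.2]
grip_width: 0.0373
gripper_force: 0.0
```

Request:
{"method": "jog_arm", "body": {
  "deltas": [
    {"dx": 0, "dy": 0, "dz": 0, "yaw": 0, "fingers": 0.6}
  ]
}}

```text
clock: 8.58
tool_pos: [0.5781, 0.2803, 0.0051]
eef_rot: [3.129, -0.281, -0.0]
force: [0.2, -1.0, -0.0]
grip_width: 0.0377
gripper_force: 0.0
```

```bash
python3 - <<'E'
from h import *
c,P,K,T=grab("wrist");cv2.imwrite("pics/w3.png",c[150:,100:460,::-1])
o=r.get_obs();print(o["tool_pos"],o["grip_width"],o["force"],o["gripper_force"])
E
```

```text
[0.57814758 0.28029825 0.00514905] 0.03756122711907926 [-0.16260703  0.31699782  0.9294611 ] 0.0
```

View pics/w3.png

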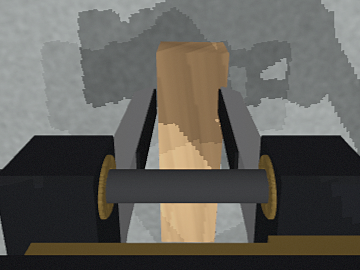

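The crop shows the pads at columns 155 and 220 overlapping the wedge's edges. I'll check the depths at the tips.

```bash
python3 - <<'E'
from h import *
c,P,K,T=grab("wrist")
o=r.get_obs();R=cv2.Rodrigues(o["eef_rot"])[0];L=(P-o["tool_pos"])@R   # tool coords
for v in(205,225,245,265,285):
    print(v,[(u,*(L[v,u]*1000).round(0).astype(int),c[v,u].tolist()) for u in (230,245,255,262,290,315,322,330,345) if np.isfinite(L[v,u,0])])
E
```

```text
205 [(230, np.int64(19), np.int64(-40), np.int64(5), [102, 106, 106]), (245, np.int64(19), np.int64(-30), np.int64(5), [100, 103, 101]), (255, np.int64(19), np.int64(-22), np.int64(5), [91, 99, 104]), (262, np.int64(28), np.int64(-15), np.int64(-28), [150, 120, 86]), (290, np.int64(28), np.int64(2), np.int64(-29), [146, 117, 84]), (315, np.int64(28), np.int64(17), np.int64(-27), [135, 107, 77]), (322, np.int64(28), np.int64(21), np.int64(-28), [140, 113, 80]), (330, np.int64(19), np.int64(31), np.int64(5), [96, 102, 104]), (345, np.int64(19), np.int64(42), np.int64(5), [99, 102, 102])]
225 [(230, np.int64(4), np.int64(-41), np.int64(6), [103, 107, 106]), (245, np.int64(4), np.int64(-30), np.int64(4), [98, 102, 102]), (255, np.int64(4), np.int64(-23), np.int64(5), [100, 106, 108]), (262, np.int64(15), np.int64(-15), np.int64(-26), [154, 123, 90]), (290, np.int64(14), np.int64(2), np.int64(-26), [133, 107, 77]), (315, np.int64(14), np.int64(18), np.int64(-26), [134, 107, 76]), (322, np.int64(14), np.int64(22), np.int64(-25), [130, 104, 74]), (330, np.int64(4), np.int64(31), np.int64(4)
[... 1170 characters left out ...]
, np.int64(-73), [104, 104, 105]), (345, np.int64(10), np.int64(28), np.int64(-73), [104, 104, 103])]
285 [(230, np.int64(9), np.int64(-24), np.int64(-92), [104, 104, 105]), (245, np.int64(5), np.int64(-19), np.int64(-84), [15, 15, 18]), (255, np.int64(-43), np.int64(-24), np.int64(4), [144, 148, 148]), (262, np.int64(-31), np.int64(-17), np.int64(-18), [203, 170, 126]), (290, np.int64(-32), np.int64(2), np.int64(-17), [136, 109, 78]), (315, np.int64(-32), np.int64(19), np.int64(-18), [136, 109, 78]), (322, np.int64(-7), np.int64(19), np.int64(-61), [83, 65, 45]), (330, np.int64(8), np.int64(19), np.int64(-90), [19, 22, 19]), (345, np.int64(10), np.int64(25), np.int64(-92), [101, 102, 103])]
```

```bash
python3 - <<'E'
from h import *
c,P,K,T=grab("wrist")
o=r.get_obs();R=cv2.Rodrigues(o["eef_rot"])[0];L=(P-o["tool_pos"])@R*1000
print(r.grasp_offset,[a for a in dir(r) if a[0]!="_"])
k=(L[...,2]<-32)&(L[...,2]>-60)&(abs(L[...,0])<20)&(abs(L[...,1])<45)
Q=L[k];print(len(Q),np.percentile(Q,[0,2,50,98,100],axis=0).round(1))
print(Q[Q[:,2]>np.percentile(Q[:,2],96)][::6].round(0)[:12])
E
```

```text
0.0188 ['Unreachable', 'finish_job', 'get_image', 'get_obs', 'grasp_offset']
998 [[ -8.  -30.9 -59.9]
 [ -6.9 -29.7 -59.5]
 [  9.3  18.6 -49.2]
 [ 10.1  29.9 -33.9]
 [ 10.4  30.7 -32.3]]
[[ 10. -21. -33.]
 [ 10. -21. -34.]
 [  9.  22. -34.]
 [  8. -20. -33.]
 [  8. -19. -35.]
 [ -5. -19. -34.]
 [ -7. -19. -33.]]
```

```bash
python3 - <<'E'
from h import *
c,P,K,T=grab("wrist")
o=r.get_obs();R=cv2.Rodrigues(o["eef_rot"])[0];L=(P-o["tool_pos"])@R*1000
sat=c.max(-1).astype(int)-c.min(-1)
k=(L[...,2]<-3)&(L[...,2]>-60)&(abs(L[...,0])<14)&(abs(L[...,1])<45)&(sat<15)
Q=L[k];h,e=np.histogram(Q[:,2],np.arange(-60,0,3));print(dict(zip(e.astype(int),h)))
print(Q[Q[:,2]>-38][::3].round(0)[:15])
E
```

```text
{np.int64(-60): np.int64(142), np.int64(-57): np.int64(142), np.int64(-54): np.int64(121), np.int64(-51): np.int64(130), np.int64(-48): np.int64(104), np.int64(-45): np.int64(125), np.int64(-42): np.int64(82), np.int64(-39): np.int64(67), np.int64(-36): np.int64(29), np.int64(-33): np.int64(6), np.int64(-30): np.int64(0), np.int64(-27): np.int64(0), np.int64(-24): np.int64(0), np.int64(-21): np.int64(0), np.int64(-18): np.int64(0), np.int64(-15): np.int64(0), np.int64(-12): np.int64(0), np.int64(-9): np.int64(0), np.int64(-6): np.int64(0)}
[[ 10. -22. -32.]
 [ 10. -22. -35.]
 [  9. -21. -34.]
 [ 10.  21. -35.]
 [  9. -25. -36.]
 [ 10. -22. -36.]
 [  9. -21. -36.]
 [ 10.  21. -36.]
 [  9.  23. -35.]
 [ 10.  25. -36.]
 [ 10. -23. -38.]
 [  8. -20. -34.]
 [  8.  19. -35.]
 [ 10.  21. -38.]
 [  9.  24. -37.]]
```

The visible fingertips end about 36 mm short of the reported TCP, so their true height is the reported z plus 0.036. The first close therefore passed above the wedge. I'll open, descend 3.5 cm more while watching the force, and close again.

Request:
{"method": "jog_arm", "body": {
  "deltas": [
    {"dx": 0, "dy": 0, "dz": 0, "yaw": 0, "fingers": 0.15},
    {"dx": 0, "dy": 0, "dz": 0, "yaw": 0, "fingers": 0.15},
    {"dx": 0, "dy": 0, "dz": 0, "yaw": 0, "fingers": 0.15},
    {"dx": 0, "dy": 0, "dz": 0, "yaw": 0, "fingers": 0.15},
    {"dx": 0, "dy": 0, "dz": -0.8, "yaw": 0, "fingers": 0.15},
    {"dx": 0, "dy": 0, "dz": -0.8, "yaw": 0, "fingers": 0.15},
    {"dx": 0, "dy": 0, "dz": -0.7, "yaw": 0, "fingers": 0.15},
    {"dx": 0, "dy": 0, "dz": -0.5, "yaw": 0, "fingers": 0.15},
    {"dx": 0, "dy": 0, "dz": 0, "yaw": 0, "fingers": 0.15},
    {"dx": 0, "dy": 0, "dz": 0, "yaw": 0, "fingers": 0.15}
  ]
}}

```text
clock: 9.62
tool_pos: [0.5776, 0.2801, -0.0238]
eef_rot: [3.128, -0.281, -0.002]
force: [-0.1, 1.0, 0.5]
grip_width: 0.0797
gripper_force: 0.0
```

Request:
{"method": "jog_arm", "body": {
  "deltas": [
    {"dx": 0, "dy": 0, "dz": -0.3, "yaw": 0, "fingers": 0.3},
    {"dx": 0, "dy": 0, "dz": -0.2, "yaw": 0, "fingers": 1},
    {"dx": 0, "dy": 0, "dz": 0, "yaw": 0, "fingers": 1},
    {"dx": 0, "dy": 0, "dz": 0, "yaw": 0, "fingers": 1},
    {"dx": 0, "dy": 0, "dz": 0, "yaw": 0, "fingers": 1},
    {"dx": 0, "dy": 0, "dz": 0, "yaw": 0, "fingers": 1},
    {"dx": 0, "dy": 0, "dz": 0, "yaw": 0, "fingers": 1},
    {"dx": 0, "dy": 0, "dz": 0, "yaw": 0, "fingers": 1}
  ]
}}

```text
clock: 10.28
tool_pos: [0.5783, 0.2803, -0.0275]
eef_rot: [3.129, -0.281, 0.001]
force: [0.2, -0.8, 0.0]
grip_width: 0.044
gripper_force: 50.0
```

Gripped: 44 mm wide at 50 N. Next I lift, turn and move in front of the shelf's free end.

Request:
{"method": "jog_arm", "body": {
  "deltas": [
    {"dx": 0, "dy": 0, "dz": 0.5, "yaw": 0, "fingers": 1},
    {"dx": 0, "dy": 0, "dz": 0.5, "yaw": 0, "fingers": 1},
    {"dx": 0.5, "dy": 0, "dz": 0, "yaw": 7, "fingers": 1},
    {"dx": 0.6, "dy": 0, "dz": 0, "yaw": 7, "fingers": 1},
    {"dx": 0.6, "dy": 0, "dz": 0, "yaw": 7, "fingers": 1},
    {"dx": 0.6, "dy": 0, "dz": 0, "yaw": 7, "fingers": 1},
    {"dx": 0.6, "dy": 0, "dz": 0, "yaw": 7, "fingers": 1},
    {"dx": 0.6, "dy": 0, "dz": 0, "yaw": 7, "fingers": 1},
    {"dx": 0.6, "dy": 0, "dz": 0, "yaw": 7, "fingers": 1},
    {"dx": 0.6, "dy": 0, "dz": 0, "yaw": 7, "fingers": 1},
    {"dx": 0.6, "dy": 0, "dz": 0, "yaw": 7, "fingers": 1},
    {"dx": 0.6, "dy": 0, "dz": 0, "yaw": 7, "fingers": 1}
  ]
}}

```text
clock: 11.28
tool_pos: [0.6376, 0.2805, -0.0173]
eef_rot: [-2.72, -1.573, -0.001]
force: [-0.3, 0.7, -1.0]
grip_width: 0.0438
gripper_force: 50.0
```

Request:
{"method": "jog_arm", "body": {
  "deltas": [
    {"dx": 0, "dy": 0, "dz": 0, "yaw": 7, "fingers": 1},
    {"dx": 0, "dy": 0, "dz": 0, "yaw": 7, "fingers": 1},
    {"dx": 0, "dy": 0, "dz": 0, "yaw": 7, "fingers": 1},
    {"dx": 0, "dy": 0, "dz": 0, "yaw": 6.1, "fingers": 1},
    {"dx": 0, "dy": 0, "dz": 0, "yaw": 0, "fingers": 1},
    {"dx": 0, "dy": 0, "dz": 0, "yaw": 0, "fingers": 1},
    {"dx": 0, "dy": 0, "dz": 0, "yaw": 0, "fingers": 1}
  ]
}}

```text
clock: 11.87
tool_pos: [0.6372, 0.2804, -0.0175]
eef_rot: [2.284, 2.156, 0.0]
force: [-0.1, -0.4, -0.6]
grip_width: 0.0437
gripper_force: 50.0
```

```bash
python3 - <<'E'
from h import *
for n in("top","side"):
    c,P,K,T=grab(n); wedge(P,c,(.56,.70,.09,.3));shelf(P,c)
cv2.imwrite("pics/s2.png",cv2.resize(c[150:400,100:340,::-1],None,fx=2.4,fy=2.4))
o=r.get_obs();print(o["tool_pos"],o["eef_rot"],o["grip_width"],o["gripper_force"],o["q"])
E
```

```text
wedge 841 dir [-0.0495 -0.9988] ends [array([0.6353, 0.2749]), array([0.6286, 0.1395])] z [-0.1717  0.0243]
shelf slope -0.0481 z hinge/end [0.0793 0.0648]
wedge 191 dir [-0.0506  0.9987] ends [array([0.644 , 0.1442]), array([0.6361, 0.3005])] z [0.1684 0.0373]
shelf slope -0.0485 z hinge/end [0.0814 0.0669]
[ 0.63717358  0.2803819  -0.0176303 ] [2.28357845e+00 2.15741134e+00 3.40894437e-04] 0.04383949870909225 49.978835731744766 [3.33131325e-01 5.04386541e-01 1.22984917e+00 2.42901209e-05
 1.40712966e+00 3.89931455e-01]
```

View pics/s2.png

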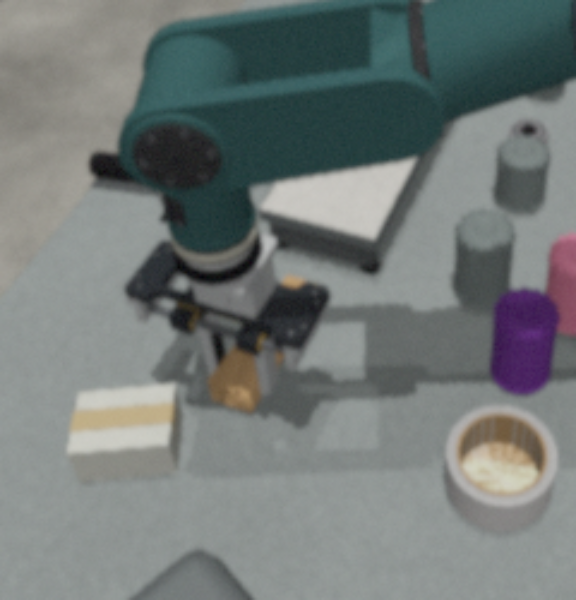

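The side crop shows the wedge held upright over the bench around (240,380), its thin end pointing at the shelf's foot at (375,262) and well clear of the carton. Next I lower it and push in along the shelf.

Request:
{"method": "jog_arm", "body": {
  "deltas": [
    {"dx": 0.1, "dy": 0, "dz": -0.5, "yaw": 0, "fingers": 1},
    {"dx": 0.1, "dy": 0, "dz": -0.5, "yaw": 0, "fingers": 1},
    {"dx": -0.08, "dy": -1.5, "dz": 0, "yaw": 0, "fingers": 1},
    {"dx": -0.08, "dy": -1.5, "dz": 0, "yaw": 0, "fingers": 1},
    {"dx": -0.08, "dy": -1.5, "dz": 0, "yaw": 0, "fingers": 1},
    {"dx": -0.05, "dy": -1, "dz": 0, "yaw": 0, "fingers": 1},
    {"dx": -0.05, "dy": -1, "dz": 0, "yaw": 0, "fingers": 1},
    {"dx": -0.05, "dy": -0.8, "dz": 0, "yaw": 0, "fingers": 1},
    {"dx": -0.05, "dy": -0.8, "dz": 0, "yaw": 0, "fingers": 1},
    {"dx": -0.05, "dy": -0.8, "dz": 0, "yaw": 0, "fingers": 1},
    {"dx": -0.05, "dy": -0.8, "dz": 0, "yaw": 0, "fingers": 1}
  ],
  "force": 60
}}

```text
clock: 12.88
tool_pos: [0.6343, 0.1894, -0.0267]
eef_rot: [-2.276, -2.156, -0.016]
force: [0.9, 15.3, 0.2]
grip_width: 0.0434
gripper_force: 60.0
```

Request:
{"method": "jog_arm", "body": {
  "deltas": [
    {"dx": -0.04, "dy": -0.8, "dz": 0, "yaw": 0, "fingers": 1},
    {"dx": -0.04, "dy": -0.8, "dz": 0, "yaw": 0, "fingers": 1},
    {"dx": -0.04, "dy": -0.8, "dz": 0, "yaw": 0, "fingers": 1},
    {"dx": -0.04, "dy": -0.7, "dz": 0, "yaw": 0, "fingers": 1},
    {"dx": -0.03, "dy": -0.5, "dz": 0, "yaw": 0, "fingers": 1},
    {"dx": 0, "dy": 0, "dz": 0, "yaw": 0, "fingers": 1},
    {"dx": 0, "dy": 0, "dz": 0, "yaw": 0, "fingers": 1}
  ]
}}

```text
clock: 13.47
tool_pos: [0.6317, 0.1511, -0.0277]
eef_rot: [-2.278, -2.157, -0.009]
force: [0.1, 11.1, -0.0]
grip_width: 0.0437
gripper_force: 60.0
```

```bash
python3 - <<'E'
from h import *
for n in("top","side"):
    c,P,K,T=grab(n); shelf(P,c)
    if n=="top": wedge(P,c,(.56,.70,.09,.3))
o=r.get_obs();print(o["tool_pos"],o["force"],o["grip_width"],o["gripper_force"])
E
```

```text
shelf slope -0.0088 z hinge/end [0.0791 0.0765]
wedge 87 dir [-1.     -0.0082] ends [array([0.6493, 0.1216]), array([0.6077, 0.1213])] z [-0.0776  0.0219]
shelf slope -0.0096 z hinge/end [0.0814 0.0785]
[ 0.63174449  0.15116893 -0.02774353] [ 0.88472551 10.45555177  0.11066797] 0.04332660138512793 59.99033756554127
```

Request:
{"method": "jog_arm", "body": {
  "deltas": [
    {"dx": -0.03, "dy": -0.5, "dz": 0, "yaw": 0, "fingers": 1},
    {"dx": -0.03, "dy": -0.5, "dz": 0, "yaw": 0, "fingers": 1},
    {"dx": -0.02, "dy": -0.5, "dz": 0, "yaw": 0, "fingers": 1},
    {"dx": 0, "dy": 0, "dz": 0, "yaw": 0, "fingers": 1},
    {"dx": 0, "dy": 0, "dz": 0, "yaw": 0, "fingers": 1}
  ]
}}

```text
clock: 13.98
tool_pos: [0.6307, 0.1363, -0.0278]
eef_rot: [-2.278, -2.156, -0.008]
force: [0.5, 11.6, -0.1]
grip_width: 0.0437
gripper_force: 60.0
```

```bash
python3 - <<'E'
from h import *
for n in("top","side"):
    c,P,K,T=grab(n); shelf(P,c)
o=r.get_obs();print(o["tool_pos"],o["force"],o["grip_width"],o["gripper_force"])
E
```

```text
shelf slope -0.0005 z hinge/end [0.0793 0.0791]
shelf slope -0.0000 z hinge/end [0.0815 0.0815]
[ 0.63076021  0.1363286  -0.02780053] [ 1.07170665 10.93545732  0.02124646] 0.04363346469747696 59.99105595052242
```

The shelf now reads level in both views, with slope at or below 0.0005. I'll release and retreat upward.

Request:
{"method": "jog_arm", "body": {
  "deltas": [
    {"dx": 0, "dy": 0, "dz": 0, "yaw": 0, "fingers": 0.3},
    {"dx": 0, "dy": 0, "dz": 0, "yaw": 0, "fingers": 0.3},
    {"dx": 0, "dy": 0, "dz": 0, "yaw": 0, "fingers": 0.3},
    {"dx": 0, "dy": 0, "dz": 0, "yaw": 0, "fingers": 0.3},
    {"dx": 0, "dy": 0, "dz": 2, "yaw": 0, "fingers": 0.2},
    {"dx": 0, "dy": 0, "dz": 3, "yaw": 0, "fingers": 0.2},
    {"dx": 0, "dy": 0, "dz": 3.5, "yaw": 0, "fingers": 0.2},
    {"dx": 0, "dy": 0, "dz": 3.5, "yaw": 0, "fingers": 0.15},
    {"dx": -1, "dy": -1, "dz": 3, "yaw": 0, "fingers": 0.15},
    {"dx": -2, "dy": -2, "dz": 2, "yaw": 0, "fingers": 0.15},
    {"dx": -3, "dy": -2, "dz": 0, "yaw": 0, "fingers": 0.15},
    {"dx": -3, "dy": -2, "dz": 0, "yaw": 0, "fingers": 0.15}
  ],
  "force": 45
}}

```text
clock: 15.08
tool_pos: [0.5415, 0.0611, 0.1444]
eef_rot: [2.28, 2.156, 0.005]
force: [-0.1, -0.3, 0.2]
grip_width: 0.0799
gripper_force: 0.0
```

Request:
{"method": "jog_arm", "body": {
  "deltas": [
    {"dx": -2, "dy": -3, "dz": 0, "yaw": 0, "fingers": 0.15},
    {"dx": -2, "dy": -3, "dz": 0, "yaw": 0, "fingers": 0.15},
    {"dx": -2, "dy": -3, "dz": 0, "yaw": 0, "fingers": 0.15},
    {"dx": -2, "dy": -3, "dz": 0, "yaw": 0, "fingers": 0.15},
    {"dx": -1.3, "dy": -3.5, "dz": 0, "yaw": 0, "fingers": 0.15},
    {"dx": 0, "dy": -4, "dz": 0, "yaw": 0, "fingers": 0.15},
    {"dx": 0, "dy": -4, "dz": 0, "yaw": 0, "fingers": 0.15},
    {"dx": 0, "dy": -4, "dz": 0, "yaw": 0, "fingers": 0.15},
    {"dx": 0, "dy": -4, "dz": 0, "yaw": 0, "fingers": 0.15},
    {"dx": 0, "dy": -4, "dz": 0, "yaw": 0, "fingers": 0.15},
    {"dx": 0, "dy": 0, "dz": 0, "yaw": 0, "fingers": 0.15},
    {"dx": 0, "dy": 0, "dz": 0, "yaw": 0, "fingers": 0.15}
  ]
}}

```text
clock: 16.08
tool_pos: [0.447, -0.2947, 0.1415]
eef_rot: [-2.286, -2.153, 0.0]
force: [1.0, 1.1, 1.4]
grip_width: 0.0794
gripper_force: 0.0
```

```bash
python3 - <<'E'
from h import *
for n in("top","side"):
    c,P,K,T=grab(n); shelf(P,c)
    for nm,h,x,y in(("tall",.12,.4477,-.297),("mid",.10,.442,.083),("short",.08,.4328,-.0716)):
        Q=comp(P,h-.012,h+.008,(x-.045,x+.045,y-.045,y+.045))
        if len(Q)>30: (a,b),R=cv2.minEnclosingCircle(Q[:,:2].astype(np.float32)); print(n,nm,len(Q),round(a,4),round(b,4),round(R,4))
    cv2.imwrite(f"pics/{n}3.png",c[...,::-1])
c,P,K,T=grab("wrist");Q=comp(P,.10,.13,(.38,.52,-.36,-.23)); print(len(Q),cv2.minEnclosingCircle(Q[:,:2].astype(np.float32)))
o=r.get_obs();print(o["tool_pos"],o["force"],o["grip_width"])
E
```

```text
shelf slope -0.0006 z hinge/end [0.0792 0.079 ]
top tall 94 0.4369 -0.2921 0.0193
top mid 498 0.4418 0.0833 0.0323
top short 475 0.4328 -0.0715 0.0321
shelf slope -0.0013 z hinge/end [0.0816 0.0812]
side tall 205 0.4469 -0.2951 0.0337
side mid 386 0.4421 0.0854 0.0332
side short 293 0.4353 -0.0703 0.0341
4574 ((0.4482422173023224, -0.2964242696762085), 0.03211571276187897)
[ 0.44793866 -0.2917959   0.142221  ] [ 0.46574466 -0.77165711  1.05525473] 0.07997771534620117
```

View pics/side3.png

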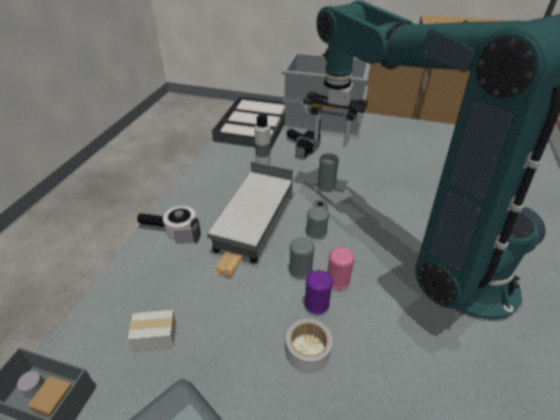

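Side view: the wedge sits under the level shelf at (228,265), and the fingers are above the tall filter at (328,172). Next I descend on it and grip.

Request:
{"method": "jog_arm", "body": {
  "deltas": [
    {"dx": 0.05, "dy": -0.4, "dz": -1.5, "yaw": 0, "fingers": 0.12},
    {"dx": 0, "dy": 0, "dz": -2.5, "yaw": 0, "fingers": 0.12},
    {"dx": 0, "dy": 0, "dz": -2.5, "yaw": 0, "fingers": 0.12},
    {"dx": 0, "dy": 0, "dz": -2.5, "yaw": 0, "fingers": 0.12},
    {"dx": 0, "dy": 0, "dz": -1.8, "yaw": 0, "fingers": 0.12},
    {"dx": 0, "dy": 0, "dz": 0, "yaw": 0, "fingers": 0.12},
    {"dx": 0, "dy": 0, "dz": 0, "yaw": 0, "fingers": 1},
    {"dx": 0, "dy": 0, "dz": 0, "yaw": 0, "fingers": 1},
    {"dx": 0, "dy": 0, "dz": 0, "yaw": 0, "fingers": 1},
    {"dx": 0, "dy": 0, "dz": 0, "yaw": 0, "fingers": 1},
    {"dx": 0, "dy": 0, "dz": 0, "yaw": 0, "fingers": 1}
  ]
}}

```text
clock: 17.15
tool_pos: [0.4489, -0.2972, 0.0365]
eef_rot: [2.28, 2.158, -0.001]
force: [-3.5, 1.5, 6.5]
grip_width: 0.0621
gripper_force: 45.0
```

Request:
{"method": "jog_arm", "body": {
  "deltas": [
    {"dx": 0, "dy": 0, "dz": 1.5, "yaw": 0, "fingers": 1},
    {"dx": 0, "dy": 0, "dz": 3, "yaw": 0, "fingers": 1},
    {"dx": 0, "dy": 0, "dz": 3.5, "yaw": 0, "fingers": 1},
    {"dx": 0, "dy": 0, "dz": 3.5, "yaw": 0, "fingers": 1},
    {"dx": 0, "dy": 0, "dz": 3.5, "yaw": 0, "fingers": 1},
    {"dx": 1.6, "dy": 1.3, "dz": 0, "yaw": 0, "fingers": 1},
    {"dx": 2, "dy": 1.7, "dz": 0, "yaw": 0, "fingers": 1},
    {"dx": 2.5, "dy": 2, "dz": 0, "yaw": 0, "fingers": 1},
    {"dx": 2.5, "dy": 2, "dz": 0, "yaw": 0, "fingers": 1},
    {"dx": 2.5, "dy": 2, "dz": 0, "yaw": 0, "fingers": 1},
    {"dx": 2.5, "dy": 2, "dz": 0, "yaw": 0, "fingers": 1},
    {"dx": 2, "dy": 1.7, "dz": 0, "yaw": 0, "fingers": 1}
  ]
}}

```text
clock: 18.15
tool_pos: [0.6056, -0.1676, 0.1819]
eef_rot: [-2.279, -2.158, 0.0]
force: [-0.5, 0.2, -6.5]
grip_width: 0.0621
gripper_force: 45.0
```

Request:
{"method": "jog_arm", "body": {
  "deltas": [
    {"dx": 1, "dy": 0.95, "dz": 0, "yaw": 0, "fingers": 1},
    {"dx": 0, "dy": 0, "dz": 0, "yaw": 0, "fingers": 1},
    {"dx": 0, "dy": 0, "dz": -2, "yaw": 0, "fingers": 1},
    {"dx": 0, "dy": 0, "dz": -2, "yaw": 0, "fingers": 1},
    {"dx": 0, "dy": 0, "dz": -1.5, "yaw": 0, "fingers": 1},
    {"dx": 0, "dy": 0, "dz": 0, "yaw": 0, "fingers": 1},
    {"dx": 0, "dy": 0, "dz": 0, "yaw": 0, "fingers": 1},
    {"dx": 0, "dy": 0, "dz": 0, "yaw": 0, "fingers": 1}
  ]
}}

```text
clock: 18.82
tool_pos: [0.6146, -0.161, 0.13]
eef_rot: [2.282, 2.157, 0.0]
force: [0.2, 0.7, -5.9]
grip_width: 0.0624
gripper_force: 45.0
```

```bash
python3 - <<'E'
from h import *
d=np.array([.0543,.9985]);e=np.array([.9985,-.0543]);H=np.array([.612,-.198])
o=r.get_obs();p=o["tool_pos"];print(p,o["eef_rot"],"shelf xy",(p[:2]-H)@e,(p[:2]-H)@d,o["force"])
c,P,K,T=grab("wrist");Q=comp(P,.205,.24,(.56,.66,-.21,-.10));Q=Q[Q[:,2]>np.percentile(Q[:,2],98)-.012];print(len(Q),cv2.minEnclosingCircle(Q[:,:2].astype(np.float32)),Q[:,2].max())
c,P,K,T=grab("side");Q=comp(P,.1,.19,(.56,.66,-.21,-.10),(c.max(-1)<120));print(len(Q),np.percentile(Q,[1,50,99],axis=0))
cv2.imwrite("pics/s4.png",cv2.resize(c[60:280,180:380,::-1],None,fx=2.5,fy=2.5))
E
```

```text
[ 0.61457087 -0.16095889  0.13002744] [2.28226191e+00 2.15736416e+00 4.29402455e-04] shelf xy 0.0005556863879845878 0.03712514555698933 [ 0.20371677  0.65403624 -5.87035654]
1727 ((0.6149187684059143, -0.15217779576778412), 0.04387146979570389) 0.23999175763839053
617 [[ 0.56449945 -0.20213524  0.10103836]
 [ 0.60297279 -0.13747162  0.14531511]
 [ 0.65292629 -0.12827341  0.18882002]]
```

View pics/s4.png

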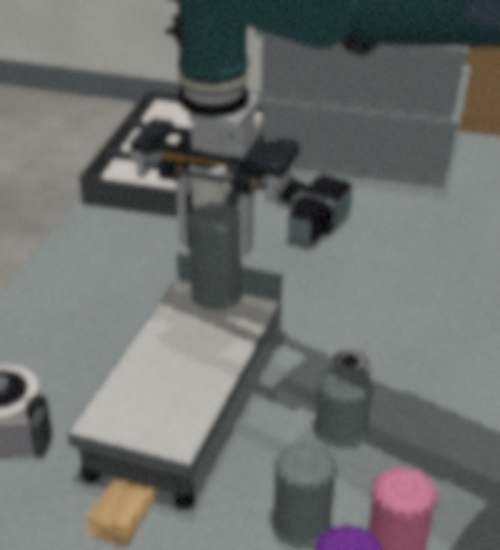

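The crop shows the tall filter upright in the fingers at (215,250), just in front of the plate and over the board's middle. Lower the last 1.35 cm and release.

Request:
{"method": "jog_arm", "body": {
  "deltas": [
    {"dx": 0, "dy": 0, "dz": -0.6, "yaw": 0, "fingers": 1},
    {"dx": 0, "dy": 0, "dz": -0.4, "yaw": 0, "fingers": 1},
    {"dx": 0, "dy": 0, "dz": -0.2, "yaw": 0, "fingers": 1},
    {"dx": 0, "dy": 0, "dz": -0.1, "yaw": 0, "fingers": 1},
    {"dx": 0, "dy": 0, "dz": 0, "yaw": 0, "fingers": 1},
    {"dx": 0, "dy": 0, "dz": 0, "yaw": 0, "fingers": 1}
  ]
}}

```text
clock: 19.42
tool_pos: [0.6143, -0.1601, 0.1166]
eef_rot: [-2.282, -2.159, 0.0]
force: [-2.4, 0.7, -3.2]
grip_width: 0.0627
gripper_force: 45.0
```

Request:
{"method": "jog_arm", "body": {
  "deltas": [
    {"dx": 0, "dy": 0, "dz": -0.1, "yaw": 0, "fingers": 1},
    {"dx": 0, "dy": 0, "dz": 0, "yaw": 0, "fingers": 1},
    {"dx": 0, "dy": 0, "dz": 0, "yaw": 0, "fingers": 0.12},
    {"dx": 0, "dy": 0, "dz": 0, "yaw": 0, "fingers": 0.12},
    {"dx": 0, "dy": 0, "dz": 0, "yaw": 0, "fingers": 0.12},
    {"dx": 0, "dy": 0, "dz": 0, "yaw": 0, "fingers": 0.12},
    {"dx": 0, "dy": 0, "dz": 1, "yaw": 0, "fingers": 0.12},
    {"dx": 0, "dy": 0, "dz": 2, "yaw": 0, "fingers": 0.12},
    {"dx": 0, "dy": 0, "dz": 3, "yaw": 0, "fingers": 0.12},
    {"dx": 0, "dy": 0, "dz": 3, "yaw": 0, "fingers": 0.12},
    {"dx": 0, "dy": 0, "dz": 1, "yaw": 0, "fingers": 0.12}
  ]
}}

```text
clock: 20.33
tool_pos: [0.6167, -0.1609, 0.2219]
eef_rot: [2.276, 2.153, 0.007]
force: [0.5, 0.5, 0.7]
grip_width: 0.0826
gripper_force: 0.0
```

Request:
{"method": "jog_arm", "body": {
  "deltas": [
    {"dx": -1.2, "dy": 1.4, "dz": 0, "yaw": 0, "fingers": 0.15},
    {"dx": -2, "dy": 2.8, "dz": 0, "yaw": 0, "fingers": 0.15},
    {"dx": -2, "dy": 2.8, "dz": 0, "yaw": 0, "fingers": 0.15},
    {"dx": -2, "dy": 2.8, "dz": 0, "yaw": 0, "fingers": 0.15},
    {"dx": -2, "dy": 2.8, "dz": -1, "yaw": 0, "fingers": 0.15},
    {"dx": -2, "dy": 2.8, "dz": -1, "yaw": 0, "fingers": 0.15},
    {"dx": -2, "dy": 2.8, "dz": -1.5, "yaw": 0, "fingers": 0.15},
    {"dx": -2, "dy": 2.8, "dz": -1.5, "yaw": 0, "fingers": 0.15},
    {"dx": -1.5, "dy": 2.4, "dz": -1.5, "yaw": 0, "fingers": 0.15},
    {"dx": -0.5, "dy": 1, "dz": 0, "yaw": 0, "fingers": 0.15},
    {"dx": 0, "dy": 0, "dz": 0, "yaw": 0, "fingers": 0.15},
    {"dx": 0, "dy": 0, "dz": 0, "yaw": 0, "fingers": 0.15}
  ]
}}

```text
clock: 21.33
tool_pos: [0.4434, 0.0836, 0.1511]
eef_rot: [2.28, 2.159, 0.002]
force: [0.6, -0.2, 0.4]
grip_width: 0.0797
gripper_force: 0.0
```

```bash
cat >> h.py <<'E'
def circ(P,h,x,y,base=0):
    Q=comp(P,base+h-.012,base+h+.008,(x-.045,x+.045,y-.045,y+.045))
    if len(Q)>30: (a,b),R=cv2.minEnclosingCircle(Q[:,:2].astype(np.float32)); return len(Q),round(a,4),round(b,4),round(R,4)
def onshelf(p):
    d=np.array([.0543,.9985]);e=np.array([.9985,-.0543]);H=np.array([.612,-.198])
    q=np.array(p[:2])-H; return (q@e).round(4),(q@d).round(4)
E
python3 - <<'E'
from h import *
o=r.get_obs();print(o["tool_pos"],o["force"])
c,P,K,T=grab("wrist");print("mid",circ(P,.1,.442,.084))
for n in("top","side"):
    c,P,K,T=grab(n);t=circ(P,.12,.614,-.16,.08);print(n,t,t and onshelf(t[1:3]));shelf(P,c)
E
```

```text
[0.44343964 0.08362394 0.15107031] [ 0.61871549 -0.22649625  0.37198563]
mid (3623, 0.442, 0.0843, 0.0321)
top (529, 0.6128, -0.1602, 0.032) (np.float64(-0.0013), np.float64(0.0378))
shelf slope -0.0010 z hinge/end [0.0794 0.0791]
side (229, 0.6125, -0.1573, 0.0312) (np.float64(-0.0017), np.float64(0.0407))
shelf slope -0.0015 z hinge/end [0.0816 0.0812]
```

Request:
{"method": "jog_arm", "body": {
  "deltas": [
    {"dx": -0.1, "dy": 0.05, "dz": -2.5, "yaw": 0, "fingers": 0.15},
    {"dx": 0, "dy": 0, "dz": -3, "yaw": 0, "fingers": 0.15},
    {"dx": 0, "dy": 0, "dz": -3, "yaw": 0, "fingers": 0.15},
    {"dx": 0, "dy": 0, "dz": -3, "yaw": 0, "fingers": 0.15},
    {"dx": 0, "dy": 0, "dz": -2, "yaw": 0, "fingers": 0.15},
    {"dx": 0, "dy": 0, "dz": 0, "yaw": 0, "fingers": 0.15},
    {"dx": 0, "dy": 0, "dz": 0, "yaw": 0, "fingers": 1},
    {"dx": 0, "dy": 0, "dz": 0, "yaw": 0, "fingers": 1},
    {"dx": 0, "dy": 0, "dz": 0, "yaw": 0, "fingers": 1},
    {"dx": 0, "dy": 0, "dz": 0, "yaw": 0, "fingers": 1},
    {"dx": 0, "dy": 0, "dz": 0, "yaw": 0, "fingers": 1}
  ]
}}

```text
clock: 22.4
tool_pos: [0.4428, 0.0841, 0.0175]
eef_rot: [2.281, 2.157, 0.003]
force: [-2.3, -1.2, 5.1]
grip_width: 0.0622
gripper_force: 45.0
```

Request:
{"method": "jog_arm", "body": {
  "deltas": [
    {"dx": 0, "dy": 0, "dz": 1.5, "yaw": 0, "fingers": 1},
    {"dx": 0, "dy": 0, "dz": 3.5, "yaw": 0, "fingers": 1},
    {"dx": 0, "dy": 0, "dz": 4, "yaw": 0, "fingers": 1},
    {"dx": 0, "dy": 0, "dz": 3, "yaw": 0, "fingers": 1},
    {"dx": 1.5, "dy": -1.5, "dz": 0, "yaw": 0, "fingers": 1},
    {"dx": 2.4, "dy": -2.4, "dz": 0, "yaw": 0, "fingers": 1},
    {"dx": 2.6, "dy": -2.6, "dz": 0, "yaw": 0, "fingers": 1},
    {"dx": 2.6, "dy": -2.6, "dz": 0, "yaw": 0, "fingers": 1},
    {"dx": 2.6, "dy": -2.6, "dz": 0, "yaw": 0, "fingers": 1},
    {"dx": 2.6, "dy": -2.6, "dz": 0, "yaw": 0, "fingers": 1},
    {"dx": 2.0, "dy": -2.0, "dz": 0, "yaw": 0, "fingers": 1},
    {"dx": 1.2, "dy": -1.15, "dz": 0, "yaw": 0, "fingers": 1}
  ]
}}

```text
clock: 23.4
tool_pos: [0.618, -0.0931, 0.1332]
eef_rot: [-2.285, -2.156, 0.002]
force: [-0.5, 0.5, -5.5]
grip_width: 0.0622
gripper_force: 45.0
```

Request:
{"method": "jog_arm", "body": {
  "deltas": [
    {"dx": 0, "dy": 0, "dz": 0, "yaw": 0, "fingers": 1},
    {"dx": 0, "dy": 0, "dz": -1.5, "yaw": 0, "fingers": 1},
    {"dx": 0, "dy": 0, "dz": -1, "yaw": 0, "fingers": 1},
    {"dx": 0, "dy": 0, "dz": 0, "yaw": 0, "fingers": 1},
    {"dx": 0, "dy": 0, "dz": 0, "yaw": 0, "fingers": 1},
    {"dx": 0, "dy": 0, "dz": 0, "yaw": 0, "fingers": 1}
  ]
}}

```text
clock: 23.9
tool_pos: [0.6163, -0.0896, 0.1103]
eef_rot: [-2.281, -2.16, -0.0]
force: [-0.2, -0.7, -4.6]
grip_width: 0.0628
gripper_force: 45.0
```

Request:
{"method": "jog_arm", "body": {
  "deltas": [
    {"dx": 0.1, "dy": 0, "dz": -0.6, "yaw": 0, "fingers": 1},
    {"dx": 0, "dy": 0, "dz": -0.4, "yaw": 0, "fingers": 1},
    {"dx": 0, "dy": 0, "dz": -0.2, "yaw": 0, "fingers": 1},
    {"dx": 0, "dy": 0, "dz": -0.1, "yaw": 0, "fingers": 1},
    {"dx": 0, "dy": 0, "dz": 0, "yaw": 0, "fingers": 1},
    {"dx": 0, "dy": 0, "dz": 0, "yaw": 0, "fingers": 1}
  ]
}}

```text
clock: 24.4
tool_pos: [0.6175, -0.09, 0.0976]
eef_rot: [-2.282, -2.159, -0.0]
force: [-1.1, 0.6, -3.3]
grip_width: 0.0628
gripper_force: 45.0
```

Request:
{"method": "jog_arm", "body": {
  "deltas": [
    {"dx": 0, "dy": 0, "dz": -0.1, "yaw": 0, "fingers": 1},
    {"dx": 0, "dy": 0, "dz": 0, "yaw": 0, "fingers": 1},
    {"dx": 0, "dy": 0, "dz": 0, "yaw": 0, "fingers": 0.12},
    {"dx": 0, "dy": 0, "dz": 0, "yaw": 0, "fingers": 0.12},
    {"dx": 0, "dy": 0, "dz": 0, "yaw": 0, "fingers": 0.12},
    {"dx": 0, "dy": 0, "dz": 0, "yaw": 0, "fingers": 0.12},
    {"dx": 0, "dy": 0, "dz": 1, "yaw": 0, "fingers": 0.12},
    {"dx": 0, "dy": 0, "dz": 2, "yaw": 0, "fingers": 0.12},
    {"dx": 0, "dy": 0, "dz": 3, "yaw": 0, "fingers": 0.12},
    {"dx": 0, "dy": 0, "dz": 3, "yaw": 0, "fingers": 0.12},
    {"dx": 0, "dy": 0, "dz": 1.5, "yaw": 0, "fingers": 0.12}
  ]
}}

```text
clock: 25.32
tool_pos: [0.6192, -0.0906, 0.2068]
eef_rot: [2.278, 2.155, 0.006]
force: [-0.4, -0.3, -0.0]
grip_width: 0.0828
gripper_force: 0.0
```

Request:
{"method": "jog_arm", "body": {
  "deltas": [
    {"dx": -1.4, "dy": 0.1, "dz": 0, "yaw": 0, "fingers": 0.15},
    {"dx": -2.5, "dy": 0.2, "dz": 0, "yaw": 0, "fingers": 0.15},
    {"dx": -3, "dy": 0.3, "dz": 0, "yaw": 0, "fingers": 0.15},
    {"dx": -3, "dy": 0.3, "dz": 0, "yaw": 0, "fingers": 0.15},
    {"dx": -3, "dy": 0.4, "dz": -2, "yaw": 0, "fingers": 0.15},
    {"dx": -3, "dy": 0.4, "dz": -2.5, "yaw": 0, "fingers": 0.15},
    {"dx": -2, "dy": 0.2, "dz": -2.5, "yaw": 0, "fingers": 0.15},
    {"dx": -0.5, "dy": 0, "dz": 0, "yaw": 0, "fingers": 0.15},
    {"dx": 0, "dy": 0, "dz": 0, "yaw": 0, "fingers": 0.15},
    {"dx": 0, "dy": 0, "dz": 0, "yaw": 0, "fingers": 0.15}
  ]
}}

```text
clock: 26.15
tool_pos: [0.4359, -0.0719, 0.134]
eef_rot: [2.279, 2.156, 0.004]
force: [0.4, -0.7, 0.5]
grip_width: 0.0798
gripper_force: 0.0
```

```bash
python3 - <<'E'
from h import *
o=r.get_obs();print(o["tool_pos"],o["force"])
c,P,K,T=grab("wrist");print("short",circ(P,.08,.433,-.071))
for n in("top","side"):
    c,P,K,T=grab(n);shelf(P,c)
    for h,x,y in((.12,.614,-.16),(.1,.618,-.09)):
        t=circ(P,h,x,y,.08);print(n,t,t and onshelf(t[1:3]))
E
```

```text
[ 0.43589475 -0.07187001  0.1339623 ] [ 0.4145302  -0.66268674  0.54294788]
short (3569, 0.433, -0.0707, 0.0321)
shelf slope 0.0001 z hinge/end [0.0792 0.0792]
top (538, 0.6137, -0.1599, 0.0324) (np.float64(-0.0004), np.float64(0.0381))
top (526, 0.6113, -0.0984, 0.0397) (np.float64(-0.0061), np.float64(0.0994))
shelf slope -0.0017 z hinge/end [0.0817 0.0811]
side (232, 0.6124, -0.1585, 0.0329) (np.float64(-0.0017), np.float64(0.0395))
side (329, 0.6146, -0.0975, 0.0419) (np.float64(-0.0029), np.float64(0.1005))
```

Request:
{"method": "jog_arm", "body": {
  "deltas": [
    {"dx": -0.1, "dy": 0, "dz": -2.5, "yaw": 0, "fingers": 0.15},
    {"dx": 0, "dy": 0, "dz": -3, "yaw": 0, "fingers": 0.15},
    {"dx": 0, "dy": 0, "dz": -3, "yaw": 0, "fingers": 0.15},
    {"dx": 0, "dy": 0, "dz": -2.7, "yaw": 0, "fingers": 0.15},
    {"dx": 0, "dy": 0, "dz": -2, "yaw": 0, "fingers": 0.15},
    {"dx": 0, "dy": 0, "dz": 0, "yaw": 0, "fingers": 0.15},
    {"dx": 0, "dy": 0, "dz": 0, "yaw": 0, "fingers": 1},
    {"dx": 0, "dy": 0, "dz": 0, "yaw": 0, "fingers": 1},
    {"dx": 0, "dy": 0, "dz": 0, "yaw": 0, "fingers": 1},
    {"dx": 0, "dy": 0, "dz": 0, "yaw": 0, "fingers": 1},
    {"dx": 0, "dy": 0, "dz": 0, "yaw": 0, "fingers": 1}
  ]
}}

```text
clock: 27.22
tool_pos: [0.4343, -0.0718, 0.0016]
eef_rot: [2.279, 2.157, 0.003]
force: [-1.2, -0.4, 6.6]
grip_width: 0.0628
gripper_force: 45.0
```

Request:
{"method": "jog_arm", "body": {
  "deltas": [
    {"dx": 0, "dy": 0, "dz": 1.5, "yaw": 0, "fingers": 1},
    {"dx": 0, "dy": 0.5, "dz": 3.5, "yaw": 0, "fingers": 1},
    {"dx": 0, "dy": 1, "dz": 4, "yaw": 0, "fingers": 1},
    {"dx": 0, "dy": 1.5, "dz": 3, "yaw": 0, "fingers": 1},
    {"dx": 1.5, "dy": 1.5, "dz": 0, "yaw": 0, "fingers": 1},
    {"dx": 2.5, "dy": 0.5, "dz": 0, "yaw": 0, "fingers": 1},
    {"dx": 3, "dy": 0, "dz": 0, "yaw": 0, "fingers": 1},
    {"dx": 3, "dy": 0, "dz": 0, "yaw": 0, "fingers": 1},
    {"dx": 3, "dy": 0, "dz": 0, "yaw": 0, "fingers": 1},
    {"dx": 2.8, "dy": 0, "dz": 0, "yaw": 0, "fingers": 1},
    {"dx": 1.9, "dy": 0, "dz": 0, "yaw": 0, "fingers": 1},
    {"dx": 1, "dy": 0, "dz": 0, "yaw": 0, "fingers": 1}
  ]
}}

```text
clock: 28.22
tool_pos: [0.6215, -0.0211, 0.1178]
eef_rot: [-2.282, -2.159, -0.0]
force: [-0.2, -0.2, -3.7]
grip_width: 0.0625
gripper_force: 45.0
```

Request:
{"method": "jog_arm", "body": {
  "deltas": [
    {"dx": 0, "dy": 0, "dz": 0, "yaw": 0, "fingers": 1},
    {"dx": 0, "dy": 0, "dz": -1.5, "yaw": 0, "fingers": 1},
    {"dx": 0, "dy": 0, "dz": -1, "yaw": 0, "fingers": 1},
    {"dx": 0, "dy": 0, "dz": 0, "yaw": 0, "fingers": 1},
    {"dx": 0, "dy": 0, "dz": 0, "yaw": 0, "fingers": 1},
    {"dx": 0, "dy": 0, "dz": 0, "yaw": 0, "fingers": 1}
  ]
}}

```text
clock: 28.72
tool_pos: [0.6192, -0.0212, 0.0945]
eef_rot: [2.282, 2.159, 0.0]
force: [0.3, -0.1, -2.4]
grip_width: 0.0627
gripper_force: 45.0
```

Request:
{"method": "jog_arm", "body": {
  "deltas": [
    {"dx": 0.1, "dy": 0, "dz": -0.6, "yaw": 0, "fingers": 1},
    {"dx": 0, "dy": 0, "dz": -0.4, "yaw": 0, "fingers": 1},
    {"dx": 0, "dy": 0, "dz": -0.2, "yaw": 0, "fingers": 1},
    {"dx": 0, "dy": 0, "dz": -0.1, "yaw": 0, "fingers": 1},
    {"dx": 0, "dy": 0, "dz": 0, "yaw": 0, "fingers": 1},
    {"dx": 0, "dy": 0, "dz": 0, "yaw": 0, "fingers": 1}
  ]
}}

```text
clock: 29.22
tool_pos: [0.6204, -0.0212, 0.0816]
eef_rot: [-2.282, -2.159, 0.0]
force: [-1.3, -0.2, -1.6]
grip_width: 0.063
gripper_force: 45.0
```

Request:
{"method": "jog_arm", "body": {
  "deltas": [
    {"dx": 0, "dy": 0, "dz": -0.1, "yaw": 0, "fingers": 1},
    {"dx": 0, "dy": 0, "dz": 0, "yaw": 0, "fingers": 1},
    {"dx": 0, "dy": 0, "dz": 0, "yaw": 0, "fingers": 0.12},
    {"dx": 0, "dy": 0, "dz": 0, "yaw": 0, "fingers": 0.12},
    {"dx": 0, "dy": 0, "dz": 0, "yaw": 0, "fingers": 0.12},
    {"dx": 0, "dy": 0, "dz": 0, "yaw": 0, "fingers": 0.12},
    {"dx": 0, "dy": 0, "dz": 1, "yaw": 0, "fingers": 0.12},
    {"dx": 0, "dy": 0, "dz": 2, "yaw": 0, "fingers": 0.12},
    {"dx": 0, "dy": 0, "dz": 3, "yaw": 0, "fingers": 0.12},
    {"dx": 0, "dy": 0, "dz": 3, "yaw": 0, "fingers": 0.12},
    {"dx": 0, "dy": 0, "dz": 2.5, "yaw": 0, "fingers": 0.12},
    {"dx": -2, "dy": 2, "dz": 0, "yaw": 0, "fingers": 0.12}
  ]
}}

```text
clock: 30.22
tool_pos: [0.6057, -0.0043, 0.2023]
eef_rot: [2.278, 2.146, 0.012]
force: [-0.8, -0.0, 0.2]
grip_width: 0.0828
gripper_force: 0.0
```

Request:
{"method": "jog_arm", "body": {
  "deltas": [
    {"dx": -3, "dy": 2, "dz": 0, "yaw": 0, "fingers": 0.12},
    {"dx": -3, "dy": 2.5, "dz": 0, "yaw": 0, "fingers": 0.12},
    {"dx": -3, "dy": 2.5, "dz": 0, "yaw": 0, "fingers": 0.12},
    {"dx": -3, "dy": 2.5, "dz": 0, "yaw": 0, "fingers": 0.12},
    {"dx": -3, "dy": 2.5, "dz": 0, "yaw": 0, "fingers": 0.12},
    {"dx": -2, "dy": 1.5, "dz": 0, "yaw": 0, "fingers": 0.12},
    {"dx": 0, "dy": 0, "dz": 0, "yaw": 0, "fingers": 0.12},
    {"dx": 0, "dy": 0, "dz": 0, "yaw": 0, "fingers": 0.12},
    {"dx": 0, "dy": 0, "dz": 0, "yaw": 0, "fingers": 0.12}
  ]
}}

```text
clock: 30.97
tool_pos: [0.4313, 0.1335, 0.1959]
eef_rot: [2.281, 2.158, 0.002]
force: [0.6, 0.5, -0.5]
grip_width: 0.0828
gripper_force: 0.0
```

```bash
python3 - <<'E'
from h import *
o=r.get_obs();print(o["tool_pos"],o["force"])
for n in("top","side"):
    c,P,K,T=grab(n)
    cv2.imwrite(f"pics/{n}5.png",c[...,::-1])
    for h,x,y in((.12,.614,-.16),(.1,.618,-.09),(.08,.621,-.02)):
        Q=comp(P,.08+h-.004,.08+h+.008,(x-.036,x+.036,y-.036,y+.036))
        if len(Q)>20:
            (a,b),R=cv2.minEnclosingCircle(Q[:,:2].astype(np.float32)); print(n,len(Q),onshelf((a,b)),round(R,4))
    b=(c.min(-1)>105)&(P[...,1]>.03)
    # free part of board
    k=(P[...,1]>.03)&(P[...,1]<.09)&(abs(P[...,0]-.625)<.05)&(P[...,2]>.06)&(P[...,2]<.09);print("end z",np.nanmean(P[...,2][k]),np.polyfit(P[...,1][k],P[...,2][k],1))
E
```

```text
[0.43133575 0.13352213 0.1958689 ] [ 0.57134487  0.53309932 -0.50363116]
top 363 (np.float64(-0.0019), np.float64(0.0393)) 0.0299
top 373 (np.float64(-0.0028), np.float64(0.1076)) 0.0309
top 364 (np.float64(-0.0028), np.float64(0.1784)) 0.0293
end z 0.07915931318005416 [-0.00516744  0.07946907]
side 154 (np.float64(-0.0048), np.float64(0.0418)) 0.033
side 137 (np.float64(0.002), np.float64(0.1102)) 0.0289
side 219 (np.float64(-0.0012), np.float64(0.1794)) 0.0325
end z 0.08125227186098007 [0.00189016 0.08113777]
```

View pics/side5.png

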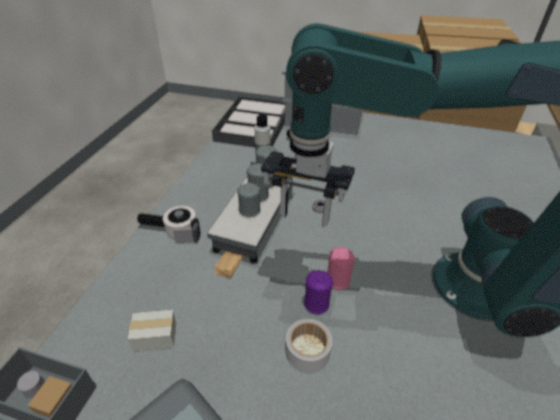

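The side view shows the filters in a row on the board at (248,200), (257,180) and (264,158), and the wedge in place at (228,265). The measured row positions are 39, 108 and 178 mm from the hinge, within 5 mm of the middle line. The shelf is level and the bystanders look untouched, so I'm handing in.

```bash
python3 -c "
from plant import r
print(r.finish_job())"
```

```text
the job is handed in; nothing more can be done
None
```

I handed the job in at about 31 s: the shelf measured level on the wedge and the tall, middle and short filters stand upright in a row along its middle; the hand-in returned no verdict.

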